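# Fit out the test manifold: dust plugs off, cover plate on, elbows in

## Task

Pull the grey dust plugs from the ports of the clamped manifold block and put them all in the wooden tray beside the rack. Then find the cover plate whose two dowel holes match the dowel pins now on the block and seat it flat on the block over both pins, leaving the other plates flat on the bench; through it, screw every brass elbow from the wooden rack into a port of its own (any port will do) clockwise until it turns stiff and its flange is flush on the plate, stopping with the nozzle straight over that port's white mark. Do not wrench any past the mark, knock over the glassware, or leave hold of anything.

Things in the scene. Friction and masses are not known exactly. Their poses are not given: they have to be found in the camera images.
- fixture: Fixed fixture: base plate 250 (x) x 110 (y) x 8 mm, on it a clamped block 200 x 50 mm, top 40 mm up. Origin: middle of the underside; z up. Ports with brass inserts in the block top at x = -60, 0, 60 mm, y = 0. Fixed dowel on the block top at (30, 20) mm: 8 mm thick, 11 mm tall, tapered tip. End clamps beyond x = +-89 mm, 57 mm high. White marks on the base, straight out from each port along +y.
- dowel_2_foot (a point): Second dowel pin, like the fixed one (8 mm thick, 11 mm tall); this point is the centre of its foot on the fixture block's top. In the fixture's x, y it stands at (-30, 20), (-30, -20) or (30, -20) mm, varying from start to start; the two other spots hold flush blank plugs.
- plate_row_mid (a point): Aluminium cover plate 170 x 60 x 8 mm, 0.2 kg, flat on the bench (3.5 mm higher there, left of the seam); the point is its centre; x along its length, z up. Three 26 mm port holes at x = -60, 0, 60 mm; two 10.5 mm dowel holes at (30, 20) and (-30, 20). Grip it across its width. Fits if its holes meet both dowels with its axes along the fixture's; seated, its top is 48 mm up.
- plate_diag_mid (a point): Aluminium cover plate 170 x 60 x 8 mm, 0.2 kg, flat on the bench (3.5 mm higher there, left of the seam); the point is its centre; x along its length, z up. Three 26 mm port holes at x = -60, 0, 60 mm; two 10.5 mm dowel holes at (30, 20) and (-30, -20). Grip it across its width. Fits if its holes meet both dowels with its axes along the fixture's; seated, its top is 48 mm up.
- plate_cross_mid (a point): Aluminium cover plate 170 x 60 x 8 mm, 0.2 kg, flat on the bench (3.5 mm higher there, left of the seam); the point is its centre; x along its length, z up. Three 26 mm port holes at x = -60, 0, 60 mm; two 10.5 mm dowel holes at (30, 20) and (30, -20). Grip it across its width. Fits if its holes meet both dowels with its axes along the fixture's; seated, its top is 48 mm up.
- elbow_1_grip (a point): Brass elbow, may be absent; stands on its flange in a fixed wooden rack 220 x 60 mm, 36 mm tall, hole spacing 75 mm. Point on its axis in the 22 mm square head; x along the nozzle, z up. Head 20 mm below to 18 mm above the point; flange 36 mm wide, underside 24 mm below; shank 20 (x) x 10 mm (y), rounded end 52 mm below. Nozzle 11 mm thick. Grip the flats facing +-y. 0.12 kg.
- elbow_1_nozzle (a point): Tip of the nozzle of elbow_1: 34 mm from its axis along its +x, 6 mm above its grip point.
- elbow_2_grip (a point): Brass elbow, may be absent; stands on its flange in a fixed wooden rack 220 x 60 mm, 36 mm tall, hole spacing 75 mm. Point on its axis in the 22 mm square head; x along the nozzle, z up. Head 20 mm below to 18 mm above the point; flange 36 mm wide, underside 24 mm below; shank 20 (x) x 10 mm (y), rounded end 52 mm below. Nozzle 11 mm thick. Grip the flats facing +-y. 0.12 kg.
- elbow_2_nozzle (a point): Tip of the nozzle of elbow_2: 34 mm from its axis along its +x, 6 mm above its grip point.
- elbow_3_grip (a point): Brass elbow, may be absent; stands on its flange in a fixed wooden rack 220 x 60 mm, 36 mm tall, hole spacing 75 mm. Point on its axis in the 22 mm square head; x along the nozzle, z up. Head 20 mm below to 18 mm above the point; flange 36 mm wide, underside 24 mm below; shank 20 (x) x 10 mm (y), rounded end 52 mm below. Nozzle 11 mm thick. Grip the flats facing +-y. 0.12 kg.
- elbow_3_nozzle (a point): Tip of the nozzle of elbow_3: 34 mm from its axis along its +x, 6 mm above its grip point.
- port_1 (a joint): Threaded insert of port 1, rad: grows clockwise from above; starts 0 to 0.35. Sinks 4.3 mm per rad, taking the elbow down: flange about 5 mm above the seated plate at 0, flush from 1.15. Friction 0.15 N m holds it where left; from 1.2 torque climbs 0.4 N m per rad (tight). Nozzle on its mark: about 1.4 (shank play in the slot +-0.13). Beyond 1.75 it is over-tightened and spoilt.
- port_1_mouth (a point): On the axis of port 1, 48 mm up, level with a seated plate's top; axes as the fixture's. The insert below has a slot 22.5 x 12.5 mm, 13 mm deep, for the shank. With joint port_1 at q, an elbow drops in when its nozzle points (1.4 - q) rad counter-clockwise from above of the fixture's +y (half a turn round too, but it then ends on the wrong side).
- plug_1_grip (a point): Grey plastic dust plug that closes port 1 at the start; may be absent. Point on its axis, half-way up its round knob, 20 mm thick, which reaches 17 mm up from the point and 20 mm down to a flange 32 mm wide, 3 mm thick, resting on the block top, and a loose stem 11 mm thick, 10 mm long below. z up. 0.03 kg. Lifts straight out.
- port_2 (a joint): Threaded insert of port 2, rad: grows clockwise from above; starts 0 to 0.35. Sinks 4.3 mm per rad, taking the elbow down: flange about 5 mm above the seated plate at 0, flush from 1.15. Friction 0.15 N m holds it where left; from 1.2 torque climbs 0.4 N m per rad (tight). Nozzle on its mark: about 1.4 (shank play in the slot +-0.13). Beyond 1.75 it is over-tightened and spoilt.
- port_2_mouth (a point): On the axis of port 2, 48 mm up, level with a seated plate's top; axes as the fixture's. The insert below has a slot 22.5 x 12.5 mm, 13 mm deep, for the shank. With joint port_2 at q, an elbow drops in when its nozzle points (1.4 - q) rad counter-clockwise from above of the fixture's +y (half a turn round too, but it then ends on the wrong side).
- plug_2_grip (a point): Grey plastic dust plug that closes port 2 at the start; may be absent. Point on its axis, half-way up its round knob, 20 mm thick, which reaches 17 mm up from the point and 20 mm down to a flange 32 mm wide, 3 mm thick, resting on the block top, and a loose stem 11 mm thick, 10 mm long below. z up. 0.03 kg. Lifts straight out.
- port_3 (a joint): Threaded insert of port 3, rad: grows clockwise from above; starts 0 to 0.35. Sinks 4.3 mm per rad, taking the elbow down: flange about 5 mm above the seated plate at 0, flush from 1.15. Friction 0.15 N m holds it where left; from 1.2 torque climbs 0.4 N m per rad (tight). Nozzle on its mark: about 1.4 (shank play in the slot +-0.13). Beyond 1.75 it is over-tightened and spoilt.
- port_3_mouth (a point): On the axis of port 3, 48 mm up, level with a seated plate's top; axes as the fixture's. The insert below has a slot 22.5 x 12.5 mm, 13 mm deep, for the shank. With joint port_3 at q, an elbow drops in when its nozzle points (1.4 - q) rad counter-clockwise from above of the fixture's +y (half a turn round too, but it then ends on the wrong side).
- plug_3_grip (a point): Grey plastic dust plug that closes port 3 at the start; may be absent. Point on its axis, half-way up its round knob, 20 mm thick, which reaches 17 mm up from the point and 20 mm down to a flange 32 mm wide, 3 mm thick, resting on the block top, and a loose stem 11 mm thick, 10 mm long below. z up. 0.03 kg. Lifts straight out.
- rack: Wooden rack fixed to the bench: block 220 (x) x 60 (y) x 36 mm with holes for the elbows at x = -75, 0, 75 mm; origin under the block's middle, z up. An open tray for the dust plugs is joined along its -y side: 220 x 70 mm outside, centre at y = -65 mm, walls 4 mm thick and 20 mm high, floor 4 mm thick.
- bottle: Bystander: a clear screw-capped sample bottle, 48 mm across, 104 mm tall; origin under its centre, z up. Leave it standing.
- brown_bottle: Bystander: a small amber glass bottle, 32 mm across, 53 mm tall; origin under its centre, z up. Leave it standing.
- vial: Bystander: a small capped glass vial, 23 mm across, 62 mm tall; origin under its centre, z up. Leave it standing.

How it is judged:
By the outcome, as a careful person would: the job done as asked, in the order asked, and still so for the second after the job is handed in, with the robot touching nothing.
Of elbow_1, elbow_2, elbow_3 only 2 to 3 are there at a start; the rules pass over those that are not, and their reading is None.
Of plug_1, plug_2, plug_3 only 2 to 3 are there at a start; the rules pass over those that are not, and their reading is None.
At some moment in a run one of plate_row, plate_diag, plate_cross may be knocked a few centimetres aside while the robot is not near it.
It also fails if it takes over 210 s, if anything falls off the work surface, if the arm or the gripper's body presses on something with over 40 N, if the wrist force passes 120 N, or if a joint passes its speed limit or range.

## Robot

A 7-joint arm with a two-finger parallel gripper is mounted at the origin on a cart in front of the work surface, level with it; the furniture and walls round the work are solid. World frame = base frame: x ahead of the robot, y to its left, z up, the work surface at z = 0. Lengths are in mm, angles in rad, forces in N, time in s.
With the tool pointing down it reaches from about 350 to 900 mm from the base axis. Payload 19.9 kg.
Tool frame: the origin (TCP) lies at the very end of the fingers, on their centre line; the grasp point (between the pads) lies env.grip_depth behind it (env.grip_depth is the distance from the TCP to the grasp point, in mm); z points along the fingers, y is the line along which they close (so a half turn about z gives the same grasp; the last joint's range is limited). The gripper opens to 85 mm and grips with 20 to 120 N. Pads are 22 mm wide; open, the fingers measure 114 mm over their backs; the gripper's body (76 mm by 85 mm) begins 54 mm behind the grasp point. The pads swing forward as they close: fully open they stand 13 mm farther back than shut.
Start: joints at [1.188, 0.417, -0.01, 1.614, 0.005, 1.111, -0.053], TCP at [208.895, -589.037, 231.26] pointing down, gripper open.
Joint ranges: [-2.81, 2.81], [-0.39, 2.02], [-1.27, 1.25], [0.06, 2.57], [-1.19, 4.33], [0.19, 2], [-2.82, 2.82]. Speed limits (rad/s): [1.89, 1.89, 2.39, 2.39, 3.01, 3.01, 3.01].

## Interface

Orientations are given as a unit quaternion [x, y, z, w].
In Python, from cell import env, vision, workorder gives the robot as it stands.
- The arm moves only by the tool send_rows, never from a script. Its argument "plan" is a list of rows, each a list of 5 numbers: the shift along the tool's x, y, z each as a share of 0.15 m, from -1 to 1, then the turn about the tool's z as a share of 60 degrees, from -1 to 1, then the opening, from 0 (shut) to 1 (fully open). In form: [[dx, dy, dz, yaw, jaw], ...]. A call has 1 to 10 rows; each row is the pose to reach, as a shift and turn from the pose commanded when the call began, along the tool's axes at that moment; what a row does not reach only later rows make up. A row lasts 1/12 s, in which the tool goes at most 41.7 mm and 7.16 degrees, less where a joint would pass 70% of its speed; a pose out of reach is approached as far as the arm can. A call with a number of a shift or a turn outside -1 to 1 is refused whole. A call with a gripper value outside its range is refused whole. The fingers move at their own pace and stop on an object; "newtons" is the grip in N (left out, the last holds). Time passes only in rows, so rows that repeat a pose let the fingers close. It gives the time, the measured TCP pose, the force, the opening and the grip force at its end, in the units of the state.
- env.get_state(): the state, without advancing time (a new reading comes with each control period).
- vision.capture(name): name is "scene" or "top" or "wrist"; returns (picture, depth): 384x512x3 uint8, blue, green, red; 384x512 float32, mm along the optical axis (not along the pixel's ray), 0 where there is no reading.
- vision.camera_info(name): a dict with "mtx" (3x3 intrinsics, pixels), "dist" ([k1, k2, p1, p2, k3] as OpenCV has them; the pictures are not rectified), "pose" (4x4, takes a point from camera to world coordinates). Camera axes: x right, y down, z forward; pixel columns grow to the right and rows downward; lengths in mm; the calibration is good to about 2 mm. A picture is of the moment at which its call begins: read the wrist's pose just before it. camera_info takes no time and is no camera call; for the wrist camera it gives the pose at the moment of the call.
- workorder.finish_job(): hands the job in; it is judged then, once.
Trained networks look in the newest picture that a camera, given by its name, has taken for a name from the list of things; names that differ only in an ending like _2 or _b are one class to them, and where a whole thing is asked for, a point or a joint stands for the part that bears it (a point fixed in the world has none). Each returns a list of dicts, best first, with "score" (0 to 1); they miss things now and then, are a little off and sometimes report something else, mostly with a low value. They report only what shows in the picture. A call takes as long as a camera call.
- vision.trace(camera, thing): "region" (384x512 bool, what is visible of it) and "centre" ([column, row] in pixels, amid what is visible of it).
The state is a dict: "time": time; "joint_pos": joint angles; "joint_vel": joint speeds; "tau": joint torques, N m; "tcp_pos": TCP position; "tcp_rot": TCP orientation; "wrist_force": force on the tool from outside, world axes, zero at the start; "torque": the same for the moment, N m; "width": finger opening in mm; "finger_force": force on a finger pad.
Only numpy, scipy, OpenCV 4.12 (cv2) and the standard library are available. Lean on these libraries where they do the work, as an engineer would, in place of code of your own. Each camera call takes 0.05 s, during which the arm holds its last target. There are 200 camera calls.

## Working session

There is one attempt and no reset: what is moved stays moved. The work goes in short steps, Python scripts to look and compute and a tool call to move; the robot and the scene stay as the last step left them, time stands still between calls to the robot, and variables do not carry over. Pictures are saved under pics/ and viewed, at most 14 in all, crops included, and the job is handed in when it is done.

Besides the shell and the picture viewer there is one more tool, called after "Request:" as a command line: name --pt "numbers of a row" for each row, then --argument value for the rest. send_rows: Moves the arm, as the interface text tells. Shift numbers are shares of 0.15 m and turn numbers shares of 60 degrees, none past 1 either way. Its arguments: {"type":"object","properties":{"plan":{"type":"array","items":{"type":"array","items":{"type":"number","minimum":-1,"maximum":1}}},"newtons":{"type":"number"}},"required":["plan"]}

```bash
ls; mkdir -p pics; python3 - <<'E'
from cell import env, vision, workorder
import cv2,numpy as np
s=env.get_state();print({k:np.round(v,3).tolist() for k,v in s.items()},env.grip_depth)
for n in("scene","top"):
    p,d=vision.capture(n);cv2.imwrite(f"pics/{n}0.png",p);i=vision.camera_info(n);print(n,np.round(i["mtx"],1).tolist(),np.round(i["dist"],3),np.round(i["pose"],3).tolist())
E
```

```text
pics
{'time': 0.0, 'joint_pos': [1.189, 0.418, -0.01, 1.614, 0.005, 1.111, -0.053], 'joint_vel': [-0.002, 0.001, -0.001, -0.002, -0.001, -0.0, 0.0], 'tau': [-0.0, -86.444, 0.679, -43.49, 0.019, 0.007, -0.0], 'tcp_pos': [208.756, -588.729, 230.645], 'tcp_rot': [0.986, 0.17, -0.0, -0.001], 'wrist_force': [-0.258, -1.354, 0.494], 'torque': [-0.018, 0.026, -0.046], 'finger_force': 0.0, 'width': 85.636} 18.700000000000003
scene [[377.2, 0.0, 251.0], [0.0, 377.2, 194.2], [0.0, 0.0, 1.0]] [0.007 0.    0.    0.    0.   ] [[0.404, -0.412, 0.816, -280.335], [-0.915, -0.187, 0.359, -337.503], [0.005, -0.892, -0.452, 570.863], [0.0, 0.0, 0.0, 1.0]]
top [[385.6, 0.0, 260.3], [0.0, 385.6, 190.9], [0.0, 0.0, 1.0]] [-0.027  0.     0.     0.     0.   ] [[-0.008, -0.993, 0.118, 447.323], [-1.0, 0.008, 0.002, 54.632], [-0.003, -0.118, -0.993, 1097.752], [0.0, 0.0, 0.0, 1.0]]
```

View pics/top0.png

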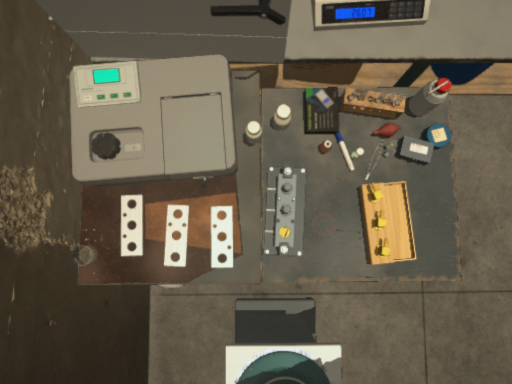

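View pics/scene0.png

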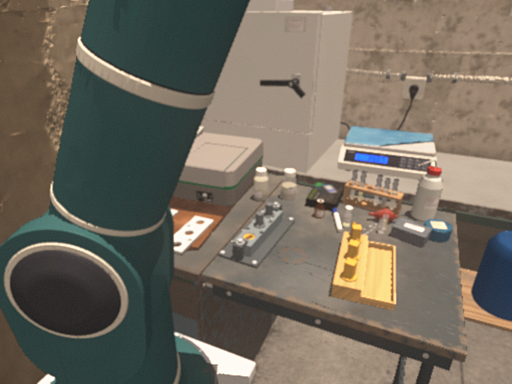

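```bash
cat > h.py <<'E'
from cell import env, vision, workorder
import cv2, numpy as np
from scipy.spatial.transform import Rotation as R
def world(cam,uv,depth=None,z=None,info=None):
    i=info or vision.camera_info(cam)
    uv=np.atleast_2d(np.asarray(uv,float))
    n=cv2.undistortPoints(uv[:,None],np.array(i["mtx"]),np.array(i["dist"]))[:,0]
    r=np.c_[n,np.ones(len(n))]; P=np.array(i["pose"])
    if z is None: return (r*np.atleast_1d(depth)[:,None])@P[:3,:3].T+P[:3,3]
    w=r@P[:3,:3].T; return P[:3,3]+w*((z-P[2,3])/w[:,2])[:,None]
def pix(cam,p,info=None):
    i=info or vision.camera_info(cam); P=np.linalg.inv(np.array(i["pose"]))
    return cv2.projectPoints(np.atleast_2d(np.asarray(p,float)),cv2.Rodrigues(P[:3,:3])[0],P[:3,3],np.array(i["mtx"]),np.array(i["dist"]))[0][:,0]
def shot(cam,name):
    i=vision.camera_info(cam); p,d=vision.capture(cam); cv2.imwrite(f"pics/{name}.png",p)
    np.savez(f"pics/{name}.npz",p=p,d=d,**{k:np.array(i[k]) for k in("mtx","dist","pose")}); return p,d,i
def load(name):
    f=np.load(f"pics/{name}.npz"); return f["p"],f["d"],{k:f[k] for k in("mtx","dist","pose")}
def st():
    s=env.get_state(); yaw=lambda q:np.degrees(np.arctan2(*R.from_quat(q).as_matrix()[[1,0],[0,0]]))
    print("t",round(s["time"],2),"tcp",np.round(s["tcp_pos"],1),"yawx",round(yaw(s["tcp_rot"]),2),"w",round(s["width"],1),"F",np.round(s["wrist_force"],1),"T",np.round(s["torque"],2),"ff",round(s["finger_force"],1),"j",np.round(s["joint_pos"],2)); return s
E
python3 - <<'E'
from h import *
p,d,i=shot("top","t1")
for n in ["fixture","plate_row_mid","plate_diag_mid","plate_cross_mid","elbow_1_grip","plug_1_grip","rack","bottle","brown_bottle","vial","dowel_2_foot"]:
    for r in vision.trace("top",n)[:4]:
        m=r["region"]; c=r["centre"]
        dd=np.median(d[m][d[m]>0]) if m.any() else 0
        (cx,cy),(w,h),a=cv2.minAreaRect(np.argwhere(m)[:,::-1].astype(np.float32))
        print(n,round(r["score"],2),np.round(c,1),int(m.sum()),world("top",[c],[dd],info=i).round(0)[0],round(w),round(h),round(a,1), world("top",[[cx,cy]],[dd],info=i).round(0)[0])
a=cv2.resize(p[150:275,255:310],None,fx=4.5,fy=4.5,interpolation=cv2.INTER_CUBIC)
b=cv2.resize(p[180:280,105:245],None,fx=3.8,fy=3.8,interpolation=cv2.INTER_CUBIC)
c=np.zeros((563,790,3),np.uint8);c[:a.shape[0],:a.shape[1]]=a[:563];c[:b.shape[0],252:252+b.shape[1]]=b[:,:538]
cv2.imwrite("pics/z1.png",c)
E
```

```text
fixture 0.83 [284.6 214.1] 3354 [510. -11.  18.] 41 92 2.3 [522. -12.  19.]
plate_row_mid 0.8 [130.9 228. ] 1084 [475. 422.  10.] 60 22 90.0 [483. 422.  11.]
plate_row_mid 0.46 [282.  212.3] 3265 [515.  -4.  19.] 40 90 2.7 [522. -13.  19.]
plate_diag_mid 0.92 [218.8 231.2] 1239 [464. 174.  12.] 61 24 87.9 [452. 165.  10.]
plate_cross_mid 0.78 [172.7 239.8] 1039 [441. 303.  10.] 22 61 3.2 [454. 293.  11.]
elbow_1_grip 0.72 [383.6 248.4] 168 [ 414. -269.   69.] 16 14 73.3 [ 414. -263.   69.]
elbow_1_grip 0.6 [389.6 222.7] 3173 [ 484. -306.   14.] 80 48 83.6 [ 487. -300.   14.]
elbow_1_grip 0.24 [324.  144.9] 96 [ 703. -124.   36.] 11 9 90.0 [ 698. -128.   36.]
plug_1_grip 0.62 [286.4 185.2] 90 [584. -14.  73.] 9 10 90.0 [578. -15.  72.]
bottle 0.54 [252.2 133.4] 328 [725.  77.  82.] 23 16 90.0 [730.  72.  83.]
bottle 0.44 [378.3 216.1] 187 [ 499. -258.   70.] 17 14 73.3 [ 490. -257.   69.]
vial 0.73 [376.6 195.8] 137 [ 554. -257.   66.] 11 13 45.0 [ 557. -250.   66.]
vial 0.43 [357.5 152.7] 85 [ 678. -216.   42.] 8 12 45.0 [ 678. -213.   42.]
dowel_2_foot 0.44 [285.8 214.3] 3138 [510. -15.  18.] 39 90 2.9 [522. -13.  19.]
```

View pics/z1.png

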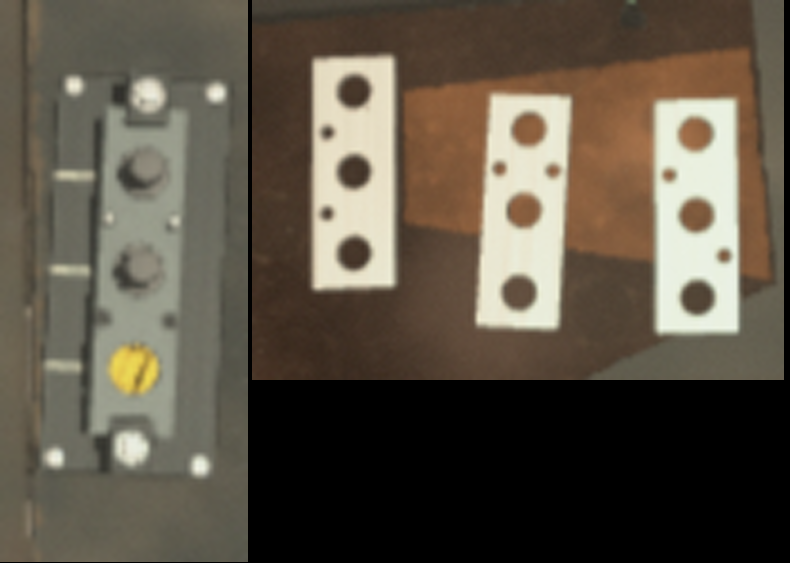

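```bash
cat >> h.py <<'E'
def go(x,y,z,psi,s=None):
    "shares for successive calls from the present pose to world tcp xyz with tool-x heading psi deg"
    s=s or env.get_state(); M=R.from_quat(s["tcp_rot"]).as_matrix()
    ps=np.degrees(np.arctan2(M[1,0],M[0,0])); d=M.T@(np.array([x,y,z])-s["tcp_pos"])
    t=-((psi-ps+180)%360-180)
    print("dx,dy,dz mm",d.round(1),"shares",(d/150).round(3),"turn deg",round(t,1),"share",round(t/60,3))
E
python3 - <<'E'
from h import *
s=st(); i=vision.camera_info("wrist"); M=R.from_quat(s["tcp_rot"]).as_matrix(); P=np.array(i["pose"])
print((M.T@(P[:3,3]-s["tcp_pos"])).round(1),(M.T@P[:3,:3]).round(3).tolist(),i["mtx"])
go(460,-13,300,0)
E
```

```text
t 0.7 tcp [ 208.9 -589.   231.3] yawx 19.52 w 85.4 F [ 0.7 -0.3 -0.6] T [-0.03 -0.05  0.05] ff 0.0 j [ 1.19  0.42 -0.01  1.61  0.    1.11 -0.05]
[  74.4   -1.4 -142.3] [[-0.001, -0.957, -0.29], [1.0, -0.001, 0.0], [-0.0, -0.29, 0.957]] [[314.4565909    0.         253.98924457]
 [  0.         314.4565909  189.57082764]
 [  0.           0.           1.        ]]
dx,dy,dz mm [ 429.2 -459.   -68.7] shares [ 2.861 -3.06  -0.458] turn deg 19.5 share 0.325
```

Request:
send_rows --pt "0.87 -0.375 -0.15 0 1" --pt "0.87 -0.375 -0.15 0 1" --pt "0.87 -0.375 -0.15 0 1" --pt "0.87 -0.375 -0.15 0 1" --pt "0.87 -0.375 -0.15 0 1"

```text
time: 1.12
tcp_pos: [317.6, -489.1, 254.9]
tcp_rot: [0.985, 0.173, 0.001, 0.0]
wrist_force: [0.8, 0.9, -0.0]
width: 85.3
finger_force: 0.0
```

Request:
send_rows --pt "0.87 -0.375 -0.15 0 1" --pt "0.87 -0.375 -0.15 0 1" --pt "0.87 -0.375 -0.15 0 1" --pt "0.87 -0.375 -0.15 0 1" --pt "0.87 -0.375 -0.15 0 1"

```text
time: 1.53
tcp_pos: [421.1, -392.2, 277.1]
tcp_rot: [0.985, 0.173, 0.001, 0.0]
wrist_force: [0.0, -0.0, 0.9]
width: 85.6
finger_force: 0.0
```

Request:
send_rows --pt "0.87 -0.375 -0.15 0.325 1" --pt "0.87 -0.375 -0.15 0.325 1" --pt "0.87 -0.375 -0.15 0.325 1" --pt "0.87 -0.375 -0.15 0.325 1" --pt "0.87 -0.375 -0.15 0.325 1" --pt "0.87 -0.375 -0.15 0.325 1" --pt "0.87 -0.375 -0.15 0.325 1"

```text
time: 2.12
tcp_pos: [520.9, -300.0, 298.5]
tcp_rot: [1.0, -0.0, -0.0, 0.0]
wrist_force: [-0.1, -0.3, -0.5]
width: 85.6
finger_force: 0.0
```

```bash
python3 - <<'E'
from h import *
st(); p,d,i=shot("wrist","w_rack")
go(520,-13,280,0)
for n in ["elbow_1_grip","elbow_1_nozzle","rack"]:
    for r in vision.trace("wrist",n)[:4]: print(n,round(r["score"],2),np.round(r["centre"],1),int(r["region"].sum()))
E
```

```text
t 2.12 tcp [ 520.9 -300.   298.5] yawx -0.0 w 85.6 F [-0.1 -0.3 -0.5] T [-0.03 -0.02  0.01] ff 0.0 j [ 0.59  0.33 -0.15  1.59  0.05  1.23 -1.14]
dx,dy,dz mm [  -0.9 -287.3   18.4] shares [-0.006 -1.916  0.123] turn deg -0.1 share -0.001
elbow_1_grip 0.88 [232.  236.6] 645
elbow_1_nozzle 0.96 [230.7 234.3] 651
rack 0.68 [257.  167.6] 12730
rack 0.28 [ 47.4 144.7] 12550
```

View pics/w_rack.png

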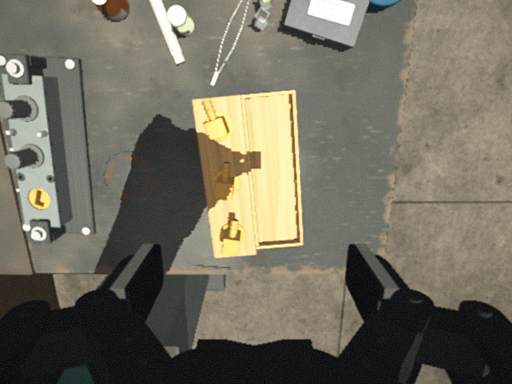

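Request:
send_rows --pt "-0.07 -0.96 0.23 0 1" --pt "-0.07 -0.96 0.23 0 1" --pt "-0.07 -0.96 0.23 0 1" --pt "-0.07 -0.96 0.23 0 1" --pt "-0.07 -0.96 0.23 0 1"

```text
time: 2.73
tcp_pos: [510.3, -150.3, 263.6]
tcp_rot: [1.0, 0.003, -0.001, -0.001]
wrist_force: [-0.3, 1.1, 0.4]
width: 85.4
finger_force: 0.0
```

Request:
send_rows --pt "-0.07 -0.96 0.23 0 1" --pt "-0.07 -0.96 0.23 0 1" --pt "-0.07 -0.96 0.23 0 1" --pt "-0.07 -0.96 0.23 0 1" --pt "-0.07 -0.96 0.23 0 1" --pt "-0.07 -0.96 0.23 0 1"

```text
time: 3.23
tcp_pos: [500.2, -10.9, 229.8]
tcp_rot: [1.0, 0.001, -0.0, 0.0]
wrist_force: [-0.5, -0.3, -0.5]
width: 85.4
finger_force: 0.0
```

```bash
python3 - <<'E'
from h import *
st(); p,d,i=shot("wrist","w_fix")
for n in ["plug_1_grip","dowel_2_foot"]:
    for r in vision.trace("wrist",n)[:4]: print(n,round(r["score"],2),np.round(r["centre"],1),int(r["region"].sum()))
cv2.imwrite("pics/w_fix2.png",cv2.resize(p[0:280,120:400],(600,600),interpolation=cv2.INTER_CUBIC))
E
```

```text
t 3.23 tcp [500.2 -10.9 229.8] yawx 0.1 w 85.4 F [-0.5 -0.3 -0.5] T [-0.02  0.03  0.02] ff 0.0 j [ 0.24  0.21 -0.32  1.91  0.08  1.03 -1.68]
plug_1_grip 0.6 [491.5 183.3] 1519
dowel_2_foot 0.58 [273.5 119.5] 49
```

View pics/w_fix2.png

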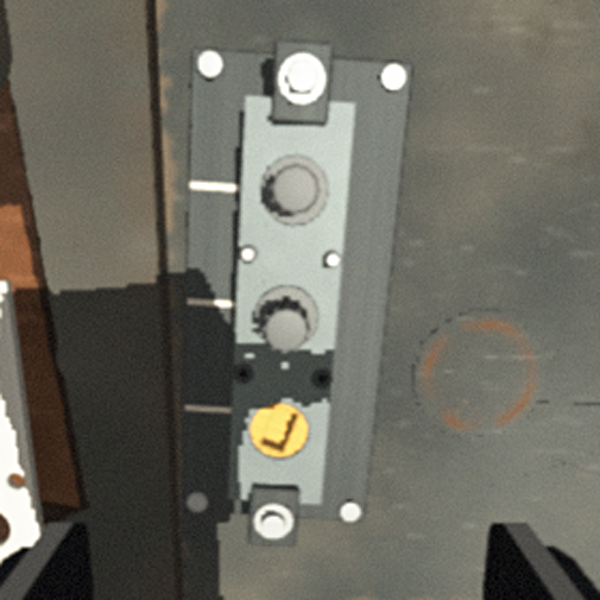

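```bash
cat >> h.py <<'E'
from scipy.optimize import least_squares
def fitpose(L,uv,i,x0,cam="wrist"):
    L=np.array(L,float); uv=np.array(uv,float)
    def W(q): c,s=np.cos(q[2]),np.sin(q[2]); return np.c_[q[0]+c*L[:,0]-s*L[:,1],q[1]+s*L[:,0]+c*L[:,1],L[:,2]]
    r=least_squares(lambda q:(pix(cam,W(q*[1,1,.01]),i)-uv).ravel(),np.array(x0)*[1,1,100],loss="soft_l1")
    q=r.x*[1,1,.01]; return q,(pix(cam,W(q),i)-uv)
E
python3 - <<'E'
from h import *
p,d,i=load("w_fix")
s=280/600
C=np.array([(248,254),(333,259),(243,372),(320,378),(279,430),(296,188),(287,327),(192,186),(189,302),(187,408)])*s+[120,0]
L=[(30,20,51),(30,-20,51),(-30,20,40),(-30,-20,40),(-60,0,40),(60,0,80),(0,0,80),(60,52,8),(0,52,8),(-60,52,8)]
q,e=fitpose(L[:7],C[:7],i,[520,-12,-.05]);print(q,np.degrees(q[2]));print(e.round(1).tolist())
print(world("wrist",C[7:],z=8,info=i).round(1))
b=cv2.resize(p[180:225,225:275],(1000,900),interpolation=cv2.INTER_CUBIC)
cv2.imwrite("pics/slot.png",cv2.resize(b,(500,450)))
c,sn=np.cos(q[2]),np.sin(q[2])
for x in(60,0,-60): print(x,q[0]+c*x,q[1]+sn*x)
# depth map stats: knob tops & block
for u in C[[0,4,5,6]]: print(d[int(u[1])-1:int(u[1])+2,int(u[0])-1:int(u[0])+2].mean(), world("wrist",[u],[np.median(d[int(u[1])-1:int(u[1])+2,int(u[0])-1:int(u[0])+2])],info=i).round(1))
E
```

```text
[ 5.20332415e+02 -8.91178240e+00 -6.70429264e-02] -3.841276730183387
[[-0.1, -0.5], [0.1, -0.0], [-0.0, -0.0], [0.7, -0.4], [-0.2, 0.2], [0.0, -0.2], [-0.4, 1.7]]
[[582.4  39.7   8. ]
 [522.7  43.6   8. ]
 [462.8  47.2   8. ]]
60 580.1976227971996 -12.931345250554706
0 520.3324149172294 -8.91178240268861
-60 460.4672070372591 -4.892219554822515
278.92468 [[551.1   9.   51. ]]
367.84192 [[455.1  -5.   23.5]]
280.8698 [[580.1 -13.   76.9]]
297.88702 [[521.4  -9.3  77. ]]
```

View pics/slot.png

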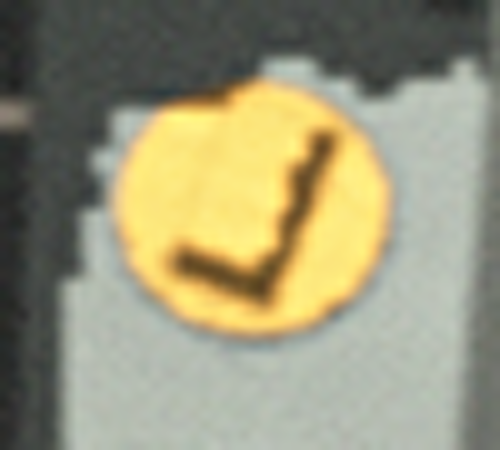

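```bash
python3 - <<'E'
from h import *
p,d,i=load("w_rack")
C=[(193,99),(214,258),(296,91),(302,246)]
L=[(110,30,36),(-110,30,36),(110,-100,20),(-110,-100,20)]
q,e=fitpose(L,C,i,[487,-270,.05]);print(q,np.degrees(q[2]));print(e.round(1).tolist())
c,s=np.cos(q[2]),np.sin(q[2])
W=lambda x,y:np.round([q[0]+c*x-s*y,q[1]+s*x+c*y],1)
print("tray",W(45,-65),W(-45,-65),"elbows",W(75,0),W(0,0),W(-75,0))
cv2.imwrite("pics/elb.png",cv2.resize(p[85:265,185:310],None,fx=3.3,fy=3.3,interpolation=cv2.INTER_CUBIC))
go(580.2,-12.9,150,-3.8)
E
```

```text
[ 4.81715821e+02 -2.61516945e+02  7.90525540e-02] 4.529377701752135
[[0.0, 0.5], [-0.3, -0.4], [0.1, -0.1], [0.2, -0.0]]
tray [ 531.7 -322.8] [ 442.  -329.9] elbows [ 556.5 -255.6] [ 481.7 -261.5] [ 407.  -267.4]
dx,dy,dz mm [79.6  0.1 80. ] shares [0.531 0.    0.533] turn deg 3.7 share 0.062
```

View pics/elb.png

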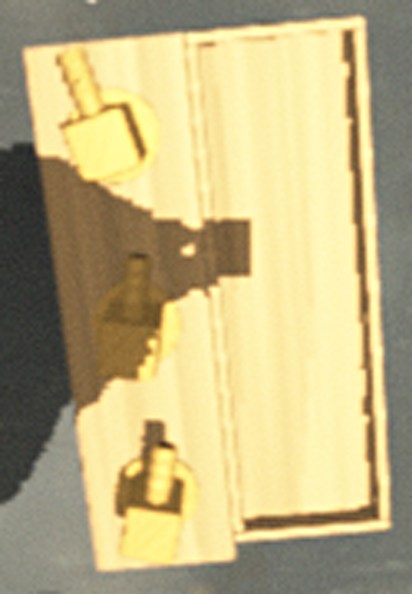

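Request:
send_rows --pt "0.53 0 0.3 0.062 1" --pt "0.531 0 0.533 0.062 1" --pt "0.531 0 0.533 0.062 1" --pt "0.531 0 0.533 0.062 1" --pt "0.531 0 0.533 0.062 1"

```text
time: 3.8
tcp_pos: [579.7, -12.3, 148.3]
tcp_rot: [0.999, -0.033, -0.002, -0.0]
wrist_force: [-0.5, 0.2, 0.8]
width: 85.6
finger_force: 0.0
```

Request:
send_rows --pt "0 0 0.25 0 1" --pt "0 0 0.45 0 1" --pt "0 0 0.653 0 1" --pt "0 0 0.653 0 1" --pt "0 0 0.653 0 1"

```text
time: 4.22
tcp_pos: [579.7, -11.7, 52.8]
tcp_rot: [0.999, -0.033, -0.0, 0.0]
wrist_force: [0.2, 0.7, 1.0]
width: 85.2
finger_force: 0.0
```

Request:
send_rows --newtons 25 --pt "0 0 0 0 0" --pt "0 0 0 0 0" --pt "0 0 0 0 0" --pt "0 0 0 0 0" --pt "0 0 0 0 0" --pt "0 0 0 0 0"

```text
time: 4.72
tcp_pos: [580.3, -11.8, 52.5]
tcp_rot: [0.999, -0.032, 0.0, 0.0]
wrist_force: [-1.9, -2.5, 7.4]
width: 19.3
finger_force: 24.9
```

Request:
send_rows --pt "0 0 -0.25 0 0" --pt "0 0 -0.5 0 0" --pt "-0.05 0.3 -0.7 0 0" --pt "-0.1 0.6 -0.7 0 0" --pt "-0.1 0.6 -0.7 0 0" --pt "-0.1 0.6 -0.7 0 0"

```text
time: 5.22
tcp_pos: [558.5, -104.9, 157.9]
tcp_rot: [0.999, -0.035, 0.0, 0.001]
wrist_force: [-0.6, -0.3, -1.0]
width: 19.2
finger_force: 24.6
```

Request:
send_rows --pt "-0.05 0.95 0 0 0" --pt "-0.05 0.95 0 0 0" --pt "-0.05 0.95 0 0 0" --pt "-0.05 0.95 0 0 0" --pt "-0.05 0.95 0 0 0"

```text
time: 5.63
tcp_pos: [541.1, -246.8, 156.7]
tcp_rot: [0.999, -0.035, -0.0, 0.001]
wrist_force: [0.1, 0.1, -0.4]
width: 19.1
finger_force: 24.7
```

Request:
send_rows --pt "-0.036 0.54 0 0 0" --pt "-0.036 0.54 0 0 0" --pt "-0.036 0.54 0 0 0" --pt "-0.036 0.54 0.25 0 0" --pt "-0.036 0.54 0.5 0 0" --pt "-0.036 0.54 0.75 0 0" --pt "-0.036 0.54 0.83 0 0" --pt "-0.036 0.54 0.83 0 0" --pt "-0.036 0.54 0.83 0 0"

```text
time: 6.38
tcp_pos: [532.6, -321.8, 33.3]
tcp_rot: [0.999, -0.032, 0.0, -0.0]
wrist_force: [0.4, 0.1, 0.3]
width: 19.5
finger_force: 24.7
```

```bash
python3 - <<'E'
from h import *
st(); 
E
```

```text
t 6.38 tcp [ 532.6 -321.8   33.3] yawx -3.66 w 19.5 F [0.4 0.1 0.3] T [-0.02 -0.   -0.01] ff 24.7 j [ 0.63  0.66 -0.18  1.74  0.16  0.75 -1.27]
```

Request:
send_rows --pt "0 0 0 0 0.45" --pt "0 0 0 0 0.45" --pt "0 0 0 0 0.45" --pt "0 0 -0.2 0 0.45" --pt "0 0 -0.45 0 0.45" --pt "0 -0.1 -0.7 0 0.45" --pt "-0.06 -0.35 -0.83 0 0.45" --pt "-0.06 -0.6 -0.83 0 0.45" --pt "-0.06 -0.6 -0.83 0 0.45"

```text
time: 7.13
tcp_pos: [530.6, -224.7, 159.8]
tcp_rot: [1.0, -0.029, 0.002, -0.0]
wrist_force: [1.1, 0.9, -0.6]
width: 38.3
finger_force: 0.0
```

Request:
send_rows --pt "-0.09 -0.9 0 0 0.6" --pt "-0.09 -0.9 0 0 0.6" --pt "-0.09 -0.9 0 0 0.6" --pt "-0.09 -0.9 0 0 0.6" --pt "-0.09 -0.9 0 0 0.6"

```text
time: 7.55
tcp_pos: [524.4, -92.3, 158.0]
tcp_rot: [1.0, -0.029, 0.001, -0.0]
wrist_force: [0.5, 1.2, 1.6]
width: 51.3
finger_force: 0.0
```

Request:
send_rows --pt "-0.061 -0.576 0 0 0.6" --pt "-0.061 -0.576 0 0 0.6" --pt "-0.061 -0.576 0 0 0.6" --pt "-0.061 -0.576 0 0 0.6"

```text
time: 7.88
tcp_pos: [520.7, -7.4, 157.6]
tcp_rot: [1.0, -0.03, 0.001, -0.0]
wrist_force: [-1.1, -1.5, -0.1]
width: 51.2
finger_force: 0.0
```

```bash
python3 - <<'E'
from h import *
st(); go(521,-9,52,-3.8); shot("scene","s2")
p,d,i=load("s2"); cv2.imwrite("pics/s2c.png",cv2.resize(p[180:320,210:430],None,fx=3,fy=3))
E
```

```text
t 7.88 tcp [520.7  -7.4 157.6] yawx -3.49 w 51.2 F [-1.1 -1.5 -0.1] T [-0.1  -0.05  0.03] ff 0.0 j [ 0.22  0.34 -0.32  1.93  0.13  0.89 -1.8 ]
dx,dy,dz mm [  0.3   1.7 105.6] shares [0.002 0.011 0.704] turn deg 0.3 share 0.005
```

View pics/s2c.png

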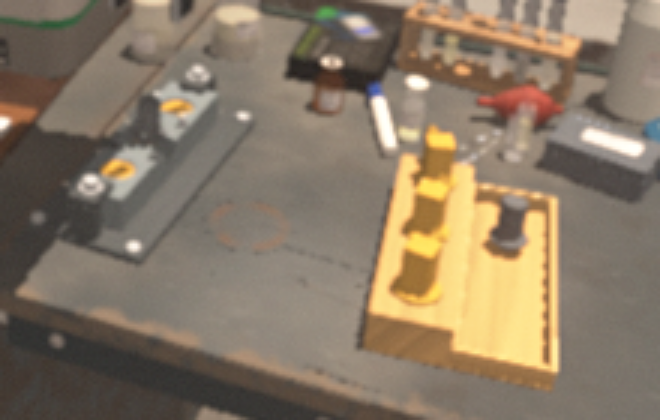

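Request:
send_rows --pt "0 0.011 0.25 0 0.6" --pt "0 0.011 0.5 0 0.6" --pt "0 0.011 0.704 0 0.6" --pt "0 0.011 0.704 0 0.6" --pt "0 0.011 0.704 0 0" --pt "0 0.011 0.704 0 0" --pt "0 0.011 0.704 0 0" --pt "0 0.011 0.704 0 0" --pt "0 0.011 0.704 0 0"

```text
time: 8.68
tcp_pos: [521.7, -11.2, 53.2]
tcp_rot: [0.999, -0.032, 0.002, 0.0]
wrist_force: [-0.5, 0.4, 11.5]
width: 19.1
finger_force: 25.8
```

Request:
send_rows --pt "0 0 -0.25 0 0" --pt "0 0 -0.5 0 0" --pt "-0.05 0.3 -0.7 0 0" --pt "-0.12 0.6 -0.7 0 0" --pt "-0.12 0.6 -0.7 0 0" --pt "-0.12 0.6 -0.7 0 0"

```text
time: 9.18
tcp_pos: [496.0, -104.2, 158.3]
tcp_rot: [0.999, -0.035, 0.001, 0.001]
wrist_force: [0.0, -1.1, -0.5]
width: 19.0
finger_force: 25.1
```

Request:
send_rows --pt "-0.15 0.95 0 0 0" --pt "-0.15 0.95 0 0 0" --pt "-0.15 0.95 0 0 0" --pt "-0.15 0.95 0 0 0" --pt "-0.15 0.95 0 0 0"

```text
time: 9.6
tcp_pos: [463.6, -245.2, 157.1]
tcp_rot: [0.999, -0.035, 0.0, 0.001]
wrist_force: [0.0, -0.7, 0.2]
width: 18.6
finger_force: 25.1
```

Request:
send_rows --pt "-0.12 0.61 0 0 0" --pt "-0.12 0.61 0 0 0" --pt "-0.12 0.61 0 0 0" --pt "-0.12 0.61 0.25 0 0" --pt "-0.12 0.61 0.5 0 0" --pt "-0.12 0.61 0.75 0 0" --pt "-0.12 0.61 0.83 0 0" --pt "-0.12 0.61 0.83 0 0" --pt "-0.12 0.61 0.83 0 0"

```text
time: 10.35
tcp_pos: [441.9, -330.4, 33.0]
tcp_rot: [0.999, -0.032, 0.0, -0.0]
wrist_force: [0.3, -0.2, 0.2]
width: 18.8
finger_force: 25.2
```

```bash
python3 - <<'E'
from h import *
st(); 
E
```

```text
t 10.35 tcp [ 441.9 -330.4   33. ] yawx -3.66 w 18.8 F [ 0.3 -0.2  0.2] T [-0.03  0.    0.  ] ff 25.2 j [ 0.71  0.56 -0.15  1.93  0.13  0.66 -1.16]
```

Request:
send_rows --pt "0 0 0 0 0.45" --pt "0 0 0 0 0.45" --pt "0 0 0 0 0.45" --pt "0 0 -0.2 0 0.45" --pt "0 0 -0.45 0 0.45" --pt "0 0 -0.7 0 0.45" --pt "0 0 -0.95 0 0.45" --pt "0 0 -0.95 0 0.45"

```text
time: 11.02
tcp_pos: [443.7, -332.3, 182.2]
tcp_rot: [0.999, -0.032, 0.004, 0.003]
wrist_force: [0.8, 0.2, 0.3]
width: 38.6
finger_force: 0.0
```

Request:
send_rows --pt "0.095 -0.4 -0.36 0 1" --pt "0.095 -0.4 -0.36 0 1" --pt "0.095 -0.4 -0.36 0 1" --pt "0.095 -0.4 -0.36 0 1" --pt "0.095 -0.4 -0.36 0 1"

```text
time: 11.43
tcp_pos: [459.0, -271.9, 228.7]
tcp_rot: [0.999, -0.032, 0.0, 0.0]
wrist_force: [1.1, 0.2, -0.7]
width: 85.5
finger_force: 0.0
```

```bash
python3 - <<'E'
from h import *
st(); p,d,i=shot("wrist","w_elb")
cv2.imwrite("pics/w_elb2.png",cv2.resize(p[0:280,100:400],None,fx=2.1,fy=2.1,interpolation=cv2.INTER_CUBIC))
for n in ["elbow_1_grip","elbow_1_nozzle"]:
    for r in vision.trace("wrist",n)[:4]:
        m=r["region"];(c,wh,a)=cv2.minAreaRect(np.argwhere(m)[:,::-1].astype(np.float32));print(n,round(r["score"],2),np.round(r["centre"],1),int(m.sum()),np.round(c,1),np.round(wh,1),a)
go(400,293,230,-3.8)
E
```

```text
t 11.43 tcp [ 459.  -271.9  228.7] yawx -3.69 w 85.5 F [ 1.1  0.2 -0.7] T [-0.03  0.02 -0.02] ff 0.0 j [ 0.66  0.26 -0.22  1.84  0.07  1.04 -1.22]
elbow_1_grip 0.86 [255.9 211.9] 1032 [254. 211.] [46. 30.] 90.0
elbow_1_nozzle 0.73 [255.9 211. ] 1070 [254.5 210.5] [47. 31.] 90.0
dx,dy,dz mm [ -95.6 -560.2   -2. ] shares [-0.637 -3.735 -0.013] turn deg 0.0 share 0.0
```

View pics/w_elb2.png

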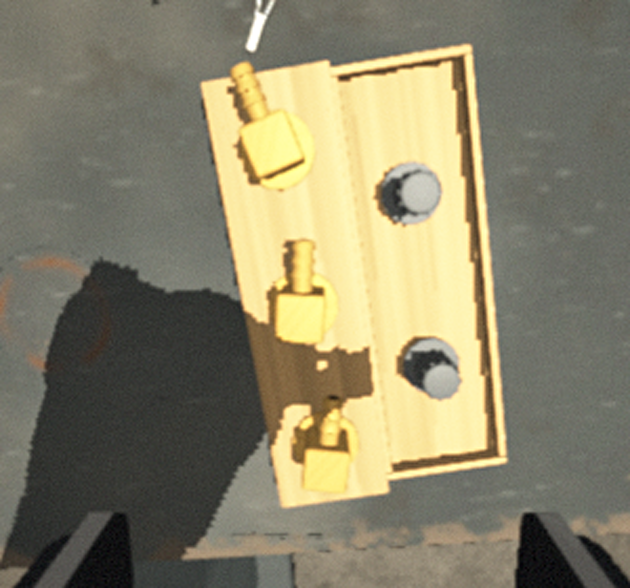

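```bash
python3 - <<'E'
from h import *
p,d,i=load("w_elb")
H=np.array([(272,145),(301,317),(327,471)])/2.1+[100,0]; N=np.array([(241,68),(300,243),(332,405)])/2.1+[100,0]
h=world("wrist",H,z=78,info=i);n=world("wrist",N,z=68,info=i)
v=(n-h)[:,:2];print(h.round(1).tolist(),np.degrees(np.arctan2(v[:,1],v[:,0])).round(1),np.hypot(*v.T).round(1))
for u in H: print(world("wrist",[u],[np.median(d[int(u[1])-2:int(u[1])+3,int(u[0])-2:int(u[0])+3])],info=i).round(1))
C=np.array([(201,81),(281,507),(471,44),(507,461)])/2.1+[100,0]
q,e=fitpose([(110,30,36),(-110,30,36),(110,-100,20),(-110,-100,20)],C,i,[487,-270,.05])
c,s=np.cos(q[2]),np.sin(q[2]);print(q,e.round(1).tolist());print([(round(q[0]+c*x,1),round(q[1]+s*x,1)) for x in(75,0,-75)])
E
```

```text
[[555.7, -255.3, 78.0], [482.8, -262.0, 78.0], [407.8, -268.9, 78.0]] [19.  -2.9 -8.3] [33.9 31.7 30.1]
[[ 555.8 -255.3   77.8]]
[[ 482.8 -262.    78. ]]
[[ 407.6 -268.9   77.5]]
[ 4.82204535e+02 -2.61390394e+02  8.88552025e-02] [[-0.2, 0.2], [0.2, -0.1], [0.2, -0.7], [-0.3, 0.7]]
[(np.float64(556.9), np.float64(-254.7)), (np.float64(482.2), np.float64(-261.4)), (np.float64(407.5), np.float64(-268.0))]
```

Request:
send_rows --pt "-0.16 -0.93 0 0 1" --pt "-0.16 -0.93 0 0 1" --pt "-0.16 -0.93 0 0 1" --pt "-0.16 -0.93 0 0 1" --pt "-0.16 -0.93 0 0 1"

```text
time: 12.0
tcp_pos: [443.8, -127.5, 228.1]
tcp_rot: [1.0, -0.03, -0.0, -0.0]
wrist_force: [1.2, 0.1, 0.2]
width: 85.2
finger_force: 0.0
```

Request:
send_rows --pt "-0.16 -0.93 0 0 1" --pt "-0.16 -0.93 0 0 1" --pt "-0.16 -0.93 0 0 1" --pt "-0.16 -0.93 0 0 1" --pt "-0.16 -0.93 0 0 1"

```text
time: 12.42
tcp_pos: [428.9, 12.8, 228.1]
tcp_rot: [1.0, -0.03, -0.0, -0.0]
wrist_force: [-0.1, 0.3, 0.6]
width: 85.2
finger_force: 0.0
```

Request:
send_rows --pt "-0.16 -0.93 0 0 1" --pt "-0.16 -0.93 0 0 1" --pt "-0.16 -0.93 0 0 1" --pt "-0.16 -0.93 0 0 1" --pt "-0.16 -0.93 0 0 1"

```text
time: 12.83
tcp_pos: [414.1, 153.3, 228.1]
tcp_rot: [1.0, -0.03, -0.0, -0.001]
wrist_force: [0.0, -0.9, -0.3]
width: 85.3
finger_force: 0.0
```

Request:
send_rows --pt "-0.16 -0.93 0 0 1" --pt "-0.16 -0.93 0 0 1" --pt "-0.16 -0.93 0 0 1" --pt "-0.16 -0.93 0 0 1" --pt "-0.16 -0.93 0 0 1" --pt "-0.16 -0.93 0 0 1"

```text
time: 13.33
tcp_pos: [399.9, 290.6, 227.6]
tcp_rot: [0.999, -0.032, -0.001, 0.0]
wrist_force: [0.2, -1.2, 0.0]
width: 85.4
finger_force: 0.0
```

```bash
python3 - <<'E'
from h import *
st(); p,d,i=shot("wrist","w_pl")
cv2.imwrite("pics/w_pl2.png",cv2.resize(p[0:300,80:480],None,fx=2,fy=2,interpolation=cv2.INTER_CUBIC))
E
```

```text
t 13.33 tcp [399.9 290.6 227.6] yawx -3.71 w 85.4 F [ 0.2 -1.2  0. ] T [-0.05 -0.   -0.  ] ff 0.0 j [-0.1   0.24 -0.68  1.92  0.18  1.04 -2.49]
```

View pics/w_pl2.png

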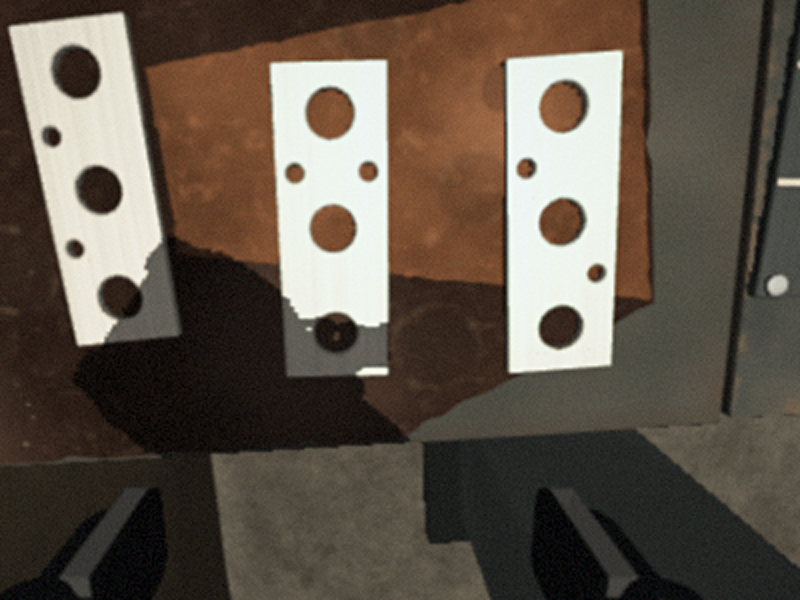

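```bash
python3 - <<'E'
from h import *
p,d,i=load("w_pl")
C=np.array([(270,62),(388,60),(388,375),(286,377),(330,112),(333,228),(336,332),(295,173),(369,171)])/2+[80,0]
L=[(85,30,11.5),(85,-30,11.5),(-85,-30,11.5),(-85,30,11.5),(60,0,11.5),(0,0,11.5),(-60,0,11.5),(30,20,11.5),(30,-20,11.5)]
q,e=fitpose(L,C,i,[454,293,0]);print(q,np.degrees(q[2]));print(e.round(1).tolist())
u=(C[3]+C[4])/2;u=np.array([247,145.]);print(world("wrist",[(228,95)],[d[95,228]],info=i))
go(q[0],q[1],100,np.degrees(q[2]))
E
```

```text
[ 4.53121689e+02  2.96764503e+02 -4.57555423e-02] -2.6215994632957242
[[0.6, 0.2], [-0.6, -0.1], [-0.3, -0.5], [0.3, -0.6], [0.1, 0.2], [0.1, 0.1], [-0.0, 0.9], [-0.0, -0.2], [-0.2, -0.0]]
[[474.87178281 315.58536836  11.70302102]]
dx,dy,dz mm [ 52.5 -10.5 127.6] shares [ 0.35  -0.07   0.851] turn deg -1.2 share -0.019
```

```bash
python3 - <<'E'
from h import *
p,d,i=load("w_pl")
for (a,b) in[(355,375),(135,158)]:
  g=[(u,v) for v in range(240,300,2) for u in range(a,b,3) if 0<d[v,u]<260]
  w=world("wrist",g,[d[v,u] for u,v in g],info=i); k=np.argsort(w[:,2])[:6]; print(w[k].round(1).tolist())
E
```

```text
[[407.7, 245.6, 244.2], [407.7, 243.0, 244.6], [408.0, 247.0, 244.7], [408.0, 244.5, 245.1], [407.3, 244.7, 245.6], [407.7, 247.4, 246.0]]
[[413.7, 337.3, 244.3], [413.7, 334.5, 244.6], [413.9, 335.8, 244.8], [414.2, 339.7, 244.8], [414.2, 338.3, 245.1], [413.4, 339.7, 245.3]]
```

Request:
send_rows --pt "0.35 -0.07 0.2 -0.019 0.85" --pt "0.35 -0.07 0.5 -0.019 0.85" --pt "0.35 -0.07 0.85 -0.019 0.85" --pt "0.35 -0.07 0.85 -0.019 0.85" --pt "0.35 -0.07 0.85 -0.019 0.85" --pt "0.35 -0.07 0.85 -0.019 0.85"

```text
time: 13.88
tcp_pos: [452.6, 296.8, 100.5]
tcp_rot: [1.0, -0.023, -0.001, 0.001]
wrist_force: [0.9, -0.2, 0.9]
width: 72.7
finger_force: 0.0
```

```bash
python3 - <<'E'
from h import *
st(); p,d,i=shot("wrist","w_pl3")
go(453.1,296.8,4,-2.6)
for (a,b) in[(300,400),(100,220)]:
  g=[(u,v) for v in range(200,320,2) for u in range(a,b,3) if 0<d[v,u]<185]
  w=world("wrist",g,[d[v,u] for u,v in g],info=i); k=np.argsort(w[:,2])[:8]; print(w[k].round(1).tolist())
E
```

```text
t 13.88 tcp [452.6 296.8 100.5] yawx -2.65 w 72.7 F [ 0.9 -0.2  0.9] T [ 0.03 -0.03 -0.08] ff 0.0 j [-0.17  0.5  -0.58  1.91  0.37  0.83 -2.56]
dx,dy,dz mm [-0.  1. 98.] shares [-0.     0.006  0.653] turn deg -0.0 share -0.001
[[451.4, 262.3, 109.2], [452.4, 262.3, 109.2], [446.3, 262.3, 109.8], [450.7, 262.4, 109.9], [449.7, 262.4, 110.0], [448.6, 262.4, 110.0], [447.9, 262.5, 110.6], [445.8, 262.5, 110.7]]
[[454.4, 334.7, 108.4], [455.5, 334.5, 108.5], [453.7, 334.6, 109.1], [453.0, 334.5, 109.8], [452.0, 334.6, 109.9], [446.8, 335.2, 110.2], [451.1, 334.7, 110.2], [449.2, 334.8, 110.6]]
```

Request:
send_rows --pt "0 0.003 0.25 0 0.85" --pt "0 0.003 0.45 0 0.85" --pt "0 0.003 0.6 0 0.85" --pt "0 0.003 0.65 0 0.85" --pt "0 0.003 0.66 0 0.85" --pt "0 0.003 0.66 0 0.85"

```text
time: 14.43
tcp_pos: [453.3, 298.5, 3.6]
tcp_rot: [1.0, -0.022, 0.001, -0.001]
wrist_force: [0.1, -0.3, 1.1]
width: 72.7
finger_force: 0.0
```

Request:
send_rows --newtons 60 --pt "0 0 0 0 0.6" --pt "0 0 0 0 0.6" --pt "0 0 0 0 0.6" --pt "0 0 0 0 0.6"

```text
time: 14.77
tcp_pos: [453.5, 298.6, 4.4]
tcp_rot: [1.0, -0.022, 0.001, -0.001]
wrist_force: [-5.0, -3.8, 21.4]
width: 57.3
finger_force: 59.0
```

```bash
python3 - <<'E'
from h import *
st()
E
```

```text
t 14.77 tcp [453.5 298.6   4.4] yawx -2.57 w 57.3 F [-5.  -3.8 21.4] T [-1.04  1.02 -0.03] ff 59.0 j [-0.25  0.65 -0.49  1.95  0.49  0.66 -2.66]
```

Request:
send_rows --pt "0 0 -0.05 0 0.5" --pt "0 0 -0.1 0 0.5" --pt "0 0 -0.2 0 0.5" --pt "0 0 -0.4 0 0.5" --pt "0 0 -0.4 0 0.5" --pt "0 0 -0.4 0 0.5"

```text
time: 15.27
tcp_pos: [453.4, 298.5, 64.0]
tcp_rot: [1.0, -0.022, 0.002, -0.001]
wrist_force: [-0.1, 0.2, -1.8]
width: 56.6
finger_force: 64.5
```

```bash
python3 - <<'E'
from h import *
st(); p,d,i=shot("wrist","w_pl4")
cv2.imwrite("pics/w_pl5.png",p[:330])
E
```

```text
t 15.27 tcp [453.4 298.5  64. ] yawx -2.57 w 56.6 F [-0.1  0.2 -1.8] T [-0.08  0.01  0.02] ff 64.5 j [-0.2   0.56 -0.55  1.93  0.42  0.76 -2.6 ]
```

View pics/w_pl5.png

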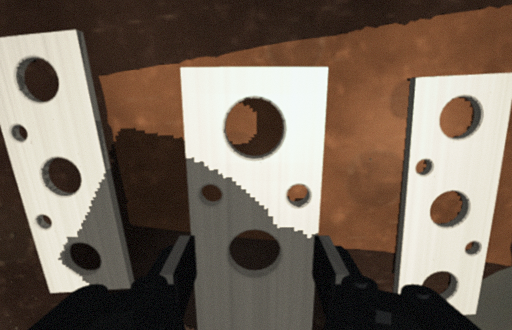

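Request:
send_rows --pt "0.03 0.1 -0.1 0 0.5" --pt "0.1 0.35 -0.2 0 0.5" --pt "0.178 0.678 -0.2 0 0.5" --pt "0.178 0.678 -0.2 0 0.5" --pt "0.178 0.678 -0.2 0 0.5"

```text
time: 15.73
tcp_pos: [475.1, 191.2, 91.2]
tcp_rot: [1.0, -0.025, -0.0, 0.001]
wrist_force: [0.3, -1.2, -1.4]
width: 56.6
finger_force: 64.7
```

Request:
send_rows --pt "0.05 0.2 0 0 0.5" --pt "0.12 0.45 0 0 0.5" --pt "0.178 0.678 0 0 0.5" --pt "0.178 0.678 0 0 0.5" --pt "0.178 0.678 0 0 0.5"

```text
time: 16.15
tcp_pos: [496.6, 90.8, 91.1]
tcp_rot: [1.0, -0.024, -0.001, 0.0]
wrist_force: [-0.3, 1.7, -2.3]
width: 56.3
finger_force: 64.8
```

Request:
send_rows --pt "0.05 0.2 0 0.021 0.5" --pt "0.12 0.45 0 0.021 0.5" --pt "0.178 0.65 0 0.021 0.5" --pt "0.178 0.678 0 0.021 0.5" --pt "0.178 0.678 0 0.021 0.5" --pt "0.178 0.678 0 0.021 0.5"

```text
time: 16.65
tcp_pos: [518.5, -8.8, 91.5]
tcp_rot: [0.999, -0.033, -0.0, -0.0]
wrist_force: [1.0, 1.2, -1.6]
width: 56.8
finger_force: 64.8
```

```bash
python3 - <<'E'
from h import *
st(); p,d,i=shot("wrist","w_hov")
cv2.imwrite("pics/w_hov1.png",cv2.resize(p[0:290,90:420],None,fx=2,fy=2,interpolation=cv2.INTER_CUBIC))
E
```

```text
t 16.65 tcp [518.5  -8.8  91.5] yawx -3.74 w 56.8 F [ 1.   1.2 -1.6] T [ 0.    0.06 -0.02] ff 64.8 j [ 0.39  0.47 -0.53  1.98  0.33  0.78 -1.97]
```

View pics/w_hov1.png

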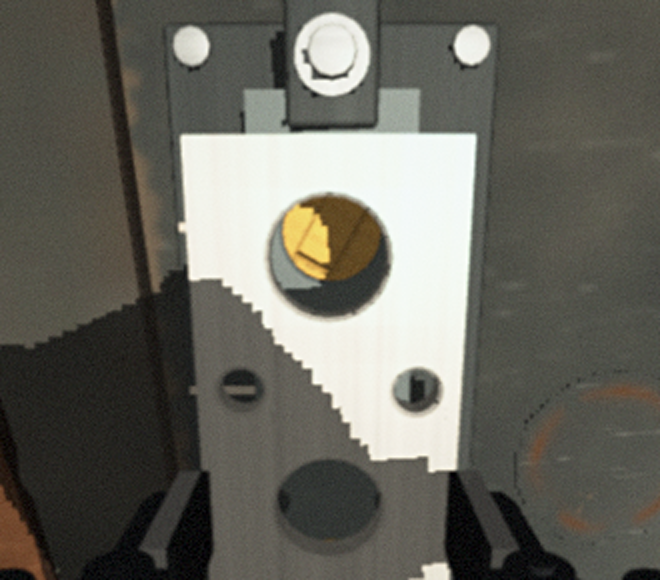

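```bash
python3 - <<'E'
from h import *
p,d,i0=load("w_fix"); s=280/600
C=np.array([(210,64),(393,76),(197,502),(350,511)])*s+[120,0]
q0=np.array([520.33,-8.91,-.06704]);c,sn=np.cos(q0[2]),np.sin(q0[2])
# find screw-head z by depth
for u in C: print(world("wrist",[u],[np.median(d[int(u[1])-1:int(u[1])+2,int(u[0])-1:int(u[0])+2])],info=i0).round(1))
w=world("wrist",C,z=11,info=i0)[:,:2]-q0[:2]; F=np.c_[c*w[:,0]+sn*w[:,1],-sn*w[:,0]+c*w[:,1]];print(F.round(1).tolist())
p,d,i=load("w_hov")
U=np.array([(180,133),(476,133),(329,256),(241,389),(417,389),(329,500)])/2+[90,0]
L=[(85,30,98.6),(85,-30,98.6),(60,0,98.6),(30,20,98.6),(30,-20,98.6),(0,0,98.6)]
qp,e=fitpose(L,U,i,[518,-9,-.066]);print("plate",qp,np.degrees(qp[2]),e.round(1).tolist())
V=np.array([(191,46),(472,45),(331.5,237)])/2+[90,0]
a,b=np.abs(F).mean(0);print(a,b)
qf,e=fitpose([(a,b,11),(a,-b,11),(60,0,40)],V,i,[518,-9,-.066]);print("fix",qf,np.degrees(qf[2]),e.round(1).tolist())
print("insert",world("wrist",V[2:],z=40,info=i))
print(d[60,255],d[70,250], world("wrist",[(200,80)],[d[80,200]],info=i))
E
```

```text
[[639.2  28.4  11.8]]
[[634.1 -61.1  11. ]]
[[406.5  43.2  11.6]]
[[401.  -46.3  12. ]]
[[116.2, 45.3], [117.0, -44.5], [-117.4, 44.4], [-117.0, -45.5]]
plate [ 5.18841175e+02 -7.60223549e+00 -6.34028186e-02] -3.63271391408093 [[-0.3, -1.0], [0.6, -1.4], [-0.2, -0.1], [-0.3, 0.9], [0.2, 0.7], [0.1, 4.8]]
116.91342210990769 44.910721689096775
fix [ 5.19650898e+02 -8.59331576e+00 -6.42027905e-02] -3.6785489283122326 [[0.3, 0.4], [-0.4, 0.6], [0.1, -2.0]]
insert [[578.36184574 -12.28134508  40.        ]]
172.24318 126.4958 [[599.51411799   9.52158105  97.82385622]]
```

```bash
python3 - <<'E'
from h import *
p,d,i=load("w_hov")
m=np.zeros(d.shape,np.uint8); cv2.fillPoly(m,[(np.array([(190,140),(468,140),(455,460),(215,460)])/2+[90,0]).astype(int)],1)
v,u=np.nonzero((m>0)&(d>0)); w=world("wrist",np.c_[u,v],d[v,u],info=i); w=w[w[:,2]>90]
A=np.c_[w[:,:2]-[518.5,-8.8],np.ones(len(w))]; k=np.linalg.lstsq(A,w[:,2],rcond=None)[0]; print("plane",k,"deg",np.degrees(k[:2]),np.std(A@k-w[:,2]),len(w), w[:,0].max(),w[:,1].min(),w[:,1].max())
for box,n in(((150,235,300,285),"mid"),):pass
U=np.array([(180,133),(476,133),(329,256),(241,389),(417,389),(329,500)])/2+[90,0]
L=np.array([(85,30,0),(85,-30,0),(60,0,0),(30,20,0),(30,-20,0),(0,0,0)],float)
for sel in(range(6),range(5)):
  sel=list(sel);ok,r,t=cv2.solvePnP(L[sel],U[sel],i["mtx"],i["dist"],flags=cv2.SOLVEPNP_ITERATIVE)
  T=i["pose"]@np.vstack([np.c_[cv2.Rodrigues(r)[0],t],[0,0,0,1]]);e=cv2.projectPoints(L,r,t,i["mtx"],i["dist"])[0][:,0]-U
  print(T[:3,3].round(1),R.from_matrix(T[:3,:3]).as_euler("zyx",degrees=True).round(2),e.round(1).tolist())
E
```

```text
plane [ 3.18810635e-05 -1.21085084e-03  9.75812601e+01] deg [ 0.00182665 -0.06937664] 0.9703526909423237 17805 603.7985006313226 -41.448556386488725 18.74946005555961
[518.5  -7.6  93.9] [-3.67 -3.03  0.16] [[-0.1, 0.1], [0.4, -0.1], [-0.2, 0.5], [0.6, -0.4], [-0.8, -0.7], [0.0, 0.7]]
[518.6  -7.6  96.2] [-3.67 -0.97  0.37] [[0.3, -0.1], [0.0, -0.3], [-0.2, 0.3], [0.2, 0.3], [-0.4, -0.1], [0.0, 2.9]]
```

```bash
python3 - <<'E'
from h import *
p,d,i=load("w_hov")
v,u=np.mgrid[0:384,0:512]; w=world("wrist",np.c_[u.ravel(),v.ravel()].astype(float),d.ravel(),info=i).reshape(384,512,3)
m=((np.abs(w[:,:,2]-97.6)<2.2)&(d>0)).astype(np.uint8); 
n,lab,stt,cen=cv2.connectedComponentsWithStats(1-m)
for k in range(1,n):
    if 60<stt[k,4]<6000: print(stt[k],cen[k].round(1), world("wrist",[cen[k]],z=97.6,info=i).round(1))
for r in(80,100,120,140,160,180,200): 
    c=np.nonzero(m[r])[0]; a=world("wrist",[(c[0]-.5,r),(c[-1]+.5,r)],z=97.6,info=i); print(r,a.round(1).tolist())
for cc in(190,200,310,320): 
    rr=np.nonzero(m[:,cc])[0]; print(cc,world("wrist",[(cc,rr[0]-.5)],z=97.6,info=i).round(1).tolist())
g=p.astype(int).min(2)
for (a,b,c,e) in((165,0,205,45),(305,0,347,45)):
    M=(g[b:e,a:c]>190); y,x=np.nonzero(M); print("screw",x.mean()+a,y.mean()+b,M.sum(),x.min()+a,x.max()+a,y.min()+b,y.max()+b)
# insert by colour
hsv=cv2.cvtColor(p,cv2.COLOR_BGR2HSV); M=((hsv[...,0]>12)&(hsv[...,0]<32)&(hsv[...,1]>110)).astype(np.uint8); M[:, :225]=0;M[:90]=0;M[160:]=0;M[:,290:]=0
y,x=np.nonzero(M); print("ins",x.min(),x.max(),y.min(),y.max(),M.sum(), cv2.minEnclosingCircle(np.c_[x,y].astype(np.float32)))
E
```

```text
[ 224   98   60   61 2800] [253.7 127.5] [[578.8 -11.2  97.6]]
[200 185  22  21 354] [210.4 194.6] [[550.1  10.5  97.6]]
[286 185  23  21 360] [296.8 194.4] [[547.6 -28.7  97.6]]
[ 229  229   52   48 1882] [253.9 252.5] [[519.6  -7.3  97.6]]
80 [[600.1, 17.6, 97.6], [596.1, -42.3, 97.6]]
100 [[592.1, 17.8, 97.6], [588.2, -41.8, 97.6]]
120 [[584.0, 18.4, 97.6], [580.0, -41.4, 97.6]]
140 [[575.5, 19.0, 97.6], [571.6, -40.5, 97.6]]
160 [[566.7, 19.3, 97.6], [562.8, -40.0, 97.6]]
180 [[557.6, 20.0, 97.6], [553.7, -39.5, 97.6]]
200 [[548.2, 20.8, 97.6], [544.2, -39.0, 97.6]]
190 [[604.6, 13.1, 97.6]]
200 [[604.3, 9.0, 97.6]]
310 [[601.8, -35.6, 97.6]]
320 [[601.1, -39.6, 97.6]]
screw 185.59641255605382 22.345291479820627 223 178 193 14 31
screw 325.57377049180326 22.020491803278688 244 317 334 13 31
ins 231 280 99 139 1585 ((255.4545440673828, 115.40908813476562), 24.597057342529297)
```

Request:
send_rows --pt "0.007 0.009 0.05 0 0.5" --pt "0.007 0.009 0.13 0 0.5" --pt "0.007 0.009 0.2 0 0.5" --pt "0.007 0.009 0.22 0 0.5" --pt "0.007 0.009 0.22 0 0.5" --pt "0.007 0.009 0.22 0 0.5"

```text
time: 17.2
tcp_pos: [519.6, -11.4, 58.4]
tcp_rot: [0.999, -0.033, -0.0, -0.0]
wrist_force: [0.0, 0.5, -1.3]
width: 56.4
finger_force: 64.8
```

```bash
python3 - <<'E'
from h import *
st();p,d,i=shot("wrist","w_hov2")
v,u=np.mgrid[0:384,0:512]; w=world("wrist",np.c_[u.ravel(),v.ravel()].astype(float),d.ravel(),info=i).reshape(384,512,3)
zz=np.median(w[140:180,220:290,2]);print("ztop",zz)
m=((np.abs(w[:,:,2]-zz)<2)&(d>0)).astype(np.uint8)
n,lab,stt,cen=cv2.connectedComponentsWithStats(1-m)
for k in range(1,n):
    if 60<stt[k,4]<6000: print(stt[k],cen[k].round(1), world("wrist",[cen[k]],z=zz,info=i).round(1))
g=p.astype(int).min(2)
cv2.imwrite("pics/h2.png",np.hstack([cv2.resize(p[180:220,185:325],None,fx=5,fy=5,interpolation=cv2.INTER_CUBIC)]))
E
```

```text
t 17.2 tcp [519.6 -11.4  58.4] yawx -3.79 w 56.4 F [ 0.   0.5 -1.3] T [0.02 0.03 0.02] ff 64.8 j [ 0.37  0.52 -0.5   1.99  0.37  0.72 -2.  ]
ztop 64.35500195217664
[ 225   97   59   62 2794] [253.7 127.4] [[579.9 -13.8  64.4]]
[200 185  22  20 345] [210.6 194.4] [[551.2   7.8  64.4]]
[286 185  23  21 363] [296.9 194.4] [[548.6 -31.4  64.4]]
[ 229  230   51   47 1878] [254.  252.4] [[520.5  -9.9  64.4]]
```

```bash
python3 - <<'E'
from h import *
p,d,i=load("w_hov2")
v,u=np.mgrid[0:384,0:512]; w=world("wrist",np.c_[u.ravel(),v.ravel()].astype(float),d.ravel(),info=i).reshape(384,512,3)
for (a,b) in((198,224),(284,311)):
    print("cols",a)
    for r in range(184,208,2): print(r,w[r,a:b:2,2].round(0).astype(int))
    M=np.zeros(d.shape,bool); M[184:207,a:b]=True; M&=(w[...,2]>48)&(w[...,2]<53.5); print(M.sum(), w[M].mean(0).round(1), w[M].min(0).round(1),w[M].max(0).round(1))
E
```

```text
cols 198
184 [66 64 65 65 64 64 63 65 64 65 65 64 65]
186 [64 63 65 63 51 51 50 51 50 50 64 64 64]
188 [65 64  7  8 50 51 52 51 51 52 47 65 64]
190 [65 63  6  8 40 49 50 51 50 49 40 64 65]
192 [64 62  8  7 40 40 40 40 40 40 39 39 66]
194 [64 61 56  8 39 39 39 40 40 41 40 40 66]
196 [64 63 58  7 39 40 39 40 40 40 40 41 64]
198 [66 65 62 59 40 39 40 41 40 40 39 40 63]
200 [65 65 63 60 58 58 39 39 40 40 57 60 64]
202 [65 64 64 64 60 59 57 59 58 59 61 64 65]
204 [65 66 65 64 63 61 61 60 61 63 64 65 65]
206 [65 64 65 64 64 64 64 62 63 64 65 65 66]
73 [550.2   9.4  50.4] [547.8   6.3  48.2] [552.   12.9  52.3]
cols 284
184 [65 64 64 66 64 64 63 64 64 65 64 65 64 64]
186 [64 65 64 65 50 51 51  7  9  8 65 64 65 64]
188 [65 65 65 52 50 51 49  8  8  8  7  8 64 65]
190 [65 63 51 51 51 49 40  8  8  7  8  8 65 65]
192 [64 64 38 39 40 40 40  7  7  7  9 56 62 65]
194 [64 41 39 41 39 41 39  8  7  6  8 57 61 64]
196 [65 39 40 41 40 41 39  7  8  8  6 60 62 64]
198 [65 64 39 40 40 40 40  8  8  8 60 60 65 64]
200 [64 64 59 57 40 39 40  8 57 58 61 63 65 65]
202 [64 64 64 62 59 58 59 59 61 61 63 65 64 65]
204 [63 64 65 64 63 62 62 63 62 63 64 64 65 65]
206 [65 65 65 64 65 64 64 64 64 64 65 65 64 65]
48 [547.3 -30.9  50.2] [545.4 -33.5  48.2] [549.  -28.3  52.1]
```

Request:
send_rows --pt "0 -0.01 0 0 0.5" --pt "0 -0.01 0 0 0.5" --pt "0 -0.01 0.02 0 0.5" --pt "0 -0.01 0.04 0 0.5" --pt "0 -0.01 0.05 0 0.5" --pt "0 -0.01 0.06 0 0.5" --pt "0 -0.01 0.06 0 0.5"

```text
time: 17.83
tcp_pos: [519.6, -10.2, 49.4]
tcp_rot: [0.999, -0.033, -0.0, -0.0]
wrist_force: [-0.8, -0.1, -1.5]
width: 56.4
finger_force: 64.8
```

```bash
python3 - <<'E'
from h import *
st()
E
```

```text
t 17.83 tcp [519.6 -10.2  49.4] yawx -3.81 w 56.4 F [-0.8 -0.1 -1.5] T [-0.01 -0.01  0.03] ff 64.8 j [ 0.36  0.54 -0.49  1.99  0.39  0.7  -2.01]
```

Request:
send_rows --pt "0 0 0.015 0 0.5" --pt "0 0 0.03 0 0.5" --pt "0 0 0.04 0 0.5" --pt "0 0 0.046 0 0.5" --pt "0 0 0.046 0 0.5"

```text
time: 18.25
tcp_pos: [519.7, -10.2, 42.6]
tcp_rot: [0.999, -0.033, -0.0, -0.0]
wrist_force: [0.1, -0.1, -2.3]
width: 56.5
finger_force: 64.8
```

```bash
python3 - <<'E'
from h import *
st()
E
```

```text
t 18.25 tcp [519.7 -10.2  42.6] yawx -3.81 w 56.5 F [ 0.1 -0.1 -2.3] T [-0.07 -0.04 -0.03] ff 64.8 j [ 0.36  0.55 -0.49  1.99  0.39  0.69 -2.02]
```

Request:
send_rows --pt "0 0 0.006 0 0.5" --pt "0 0 0.012 0 0.5" --pt "0 0 0.012 0 0.5"

```text
time: 18.5
tcp_pos: [519.9, -10.2, 41.2]
tcp_rot: [0.999, -0.033, 0.0, 0.0]
wrist_force: [-0.6, -0.3, 2.2]
width: 57.1
finger_force: 65.9
```

Request:
send_rows --pt "0 0 0 0 0.85" --pt "0 0 0 0 0.85" --pt "0 0 0 0 0.85" --pt "0 0 -0.1 0 0.85" --pt "0 0 -0.4 0 0.85" --pt "0 0 -0.7 0 0.85" --pt "-0.1 0 -0.98 0 0.85" --pt "-0.2 0 -0.98 0 0.85" --pt "-0.2 0 -0.98 0 0.85"

```text
time: 19.25
tcp_pos: [489.2, -8.0, 191.0]
tcp_rot: [0.999, -0.033, 0.002, 0.001]
wrist_force: [1.8, 0.4, -0.4]
width: 72.7
finger_force: 0.0
```

```bash
cat >> h.py <<'E'
def wmap(d,i):
    v,u=np.mgrid[0:384,0:512]; return world("wrist",np.c_[u.ravel(),v.ravel()].astype(float),d.ravel(),info=i).reshape(384,512,3)
E
python3 - <<'E'
from h import *
st();p,d,i=shot("wrist","w_seat"); w=wmap(d,i)
M=(d>0)&(np.abs(w[...,0]-520)<80)&(np.abs(w[...,1]+9)<27)&(w[...,2]>44)&(w[...,2]<53)
A=np.c_[w[M][:,:2]-[520,-9],np.ones(M.sum())];k=np.linalg.lstsq(A,w[M][:,2],rcond=None)[0];print(M.sum(),k)
n,lab,stt,cen=cv2.connectedComponentsWithStats(1-((np.abs(w[...,2]-k[2])<2.5)&(d>0)).astype(np.uint8))
for j in range(1,n):
    if 30<stt[j,4]<4000: print(stt[j],cen[j].round(1),world("wrist",[cen[j]],z=k[2],info=i).round(1))
cv2.imwrite("pics/seat.png",cv2.resize(p[0:280,140:390],None,fx=2.1,fy=2.1,interpolation=cv2.INTER_CUBIC))
E
```

```text
t 19.25 tcp [489.2  -8.  191. ] yawx -3.79 w 72.7 F [ 1.8  0.4 -0.4] T [ 0.02 -0.05 -0.01] ff 0.0 j [ 0.49  0.27 -0.61  1.97  0.19  0.95 -1.86]
8474 [ 8.52381277e-04 -9.37870786e-04  4.76285457e+01]
[246   3  17  19 219] [253.3  12.4] [[628.3 -15.4  47.6]]
[240  60  29  31 690] [253.9  75.1] [[579.6 -12.7  47.6]]
[226 105  12  12  66] [232.4 110.6] [[551.3   8.3  47.6]]
[271 105  11  12  68] [276.1 110.8] [[548.5 -30.3  47.6]]
[240 131  28  28 623] [253.5 144.2] [[520.3  -8.3  47.6]]
[241 194  26  25 517] [253.5 206. ] [[460.8  -4.3  47.6]]
[247 246  15  15 152] [253.6 253.1] [[410.5  -1.1  47.6]]
```

View pics/seat.png

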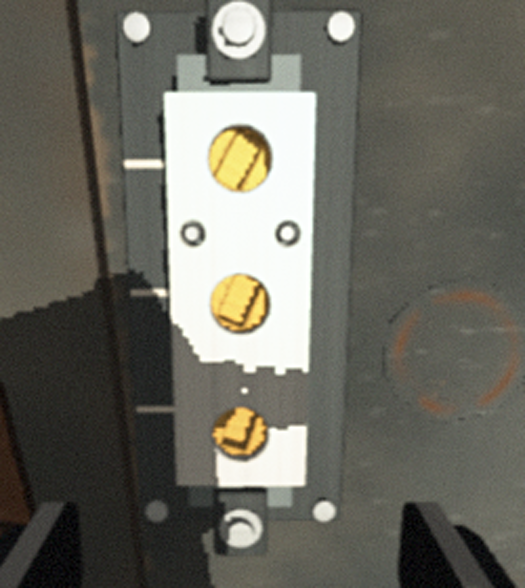

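```bash
python3 - <<'E'
from h import *
p,d,i=load("w_seat"); w=wmap(d,i)
v,u=np.mgrid[0:384,0:512]; 
for n,cx,cy,(a,b) in((3,579.6,-12.7,(254,75)),(2,520.3,-8.3,(253.5,144)),(1,460.8,-4.3,(253.5,206))):
    M=(np.hypot(u-a,v-b)<16)&(d>0)
    z=w[M][:,2]; h=np.histogram(z,bins=np.arange(18,54,2)); print(n,dict(zip(h[1].tolist(),h[0])))
    top=np.median(z[(z>33)&(z<44)]); 
    S=M&(w[...,2]<top-2)
    q=world("wrist",np.c_[u[S],v[S]].astype(float),z=top,info=i)[:,:2]
    r=cv2.minAreaRect(q.astype(np.float32)); bx=cv2.boxPoints(r); e=[bx[1]-bx[0],bx[2]-bx[1]]; e=max(e,key=np.linalg.norm)
    c=np.cov((q-q.mean(0)).T); lam,V=np.linalg.eigh(c); pv=V[:,1]
    print("top",round(top,1),"mean",q.mean(0).round(1),"rect",np.round(r[0],1),np.round(r[1],1),"angRect",np.degrees(np.arctan2(e[1],e[0])).round(1),"pca",np.degrees(np.arctan2(pv[1],pv[0])).round(1),np.sqrt(lam*12).round(1))
E
```

```text
3 {18: np.int64(0), 20: np.int64(37), 22: np.int64(247), 24: np.int64(21), 26: np.int64(3), 28: np.int64(5), 30: np.int64(6), 32: np.int64(9), 34: np.int64(156), 36: np.int64(175), 38: np.int64(1), 40: np.int64(14), 42: np.int64(7), 44: np.int64(19), 46: np.int64(79), 48: np.int64(10), 50: np.int64(0)}
top 36.1 mean [579.9 -12.2] rect [580.  -11.7] [14.3 22.3] angRect -28.6 pca 147.5 [11.9 21.5]
2 {18: np.int64(0), 20: np.int64(7), 22: np.int64(197), 24: np.int64(66), 26: np.int64(6), 28: np.int64(9), 30: np.int64(9), 32: np.int64(8), 34: np.int64(71), 36: np.int64(203), 38: np.int64(12), 40: np.int64(10), 42: np.int64(14), 44: np.int64(15), 46: np.int64(130), 48: np.int64(37), 50: np.int64(0)}
top 36.6 mean [520.3  -8. ] rect [519.5  -7.7] [15.6 24. ] angRect -27.4 pca 151.2 [12.5 22.2]
1 {18: np.int64(0), 20: np.int64(0), 22: np.int64(96), 24: np.int64(82), 26: np.int64(11), 28: np.int64(11), 30: np.int64(12), 32: np.int64(14), 34: np.int64(35), 36: np.int64(191), 38: np.int64(11), 40: np.int64(19), 42: np.int64(19), 44: np.int64(29), 46: np.int64(202), 48: np.int64(66), 50: np.int64(0)}
top 36.9 mean [459.8  -3.9] rect [458.9  -6.2] [17.4 20.5] angRect -20.8 pca 157.7 [12.3 20.2]
```

Request:
send_rows --pt "0.277 0.812 0.1 0 0.5" --pt "0.277 0.812 0.1 0 0.5" --pt "0.277 0.812 0.1 0 0.5" --pt "0.277 0.812 0.1 0 0.5" --pt "0.277 0.812 0.1 0 0.5"

```text
time: 19.72
tcp_pos: [523.2, -135.4, 171.3]
tcp_rot: [0.999, -0.035, -0.001, -0.0]
wrist_force: [-0.1, 0.6, -0.5]
width: 42.8
finger_force: 0.0
```

Request:
send_rows --pt "0.277 0.812 0.3 -0.38 0.5" --pt "0.277 0.812 0.3 -0.38 0.5" --pt "0.277 0.812 0.3 -0.38 0.5" --pt "0.277 0.812 0.3 -0.38 0.5" --pt "0.277 0.812 0.3 -0.38 0.5" --pt "0.277 0.812 0.3 -0.38 0.5"

```text
time: 20.22
tcp_pos: [556.5, -256.1, 126.8]
tcp_rot: [0.986, 0.165, -0.001, -0.001]
wrist_force: [0.2, 1.2, -0.6]
width: 42.7
finger_force: 0.0
```

```bash
cat >> h.py <<'E'
def heads(name,cam="wrist",z0=78,box=None):
    "top faces of elbow heads near height z0 (depth): centre, angle"
    p,d,i=load(name); w=wmap(d,i)
    m=((np.abs(w[...,2]-z0)<2.5)&(d>0)).astype(np.uint8); m=cv2.morphologyEx(m,cv2.MORPH_OPEN,np.ones((3,3)))
    n,lab,stt,cen=cv2.connectedComponentsWithStats(m)
    for k in range(1,n):
        if stt[k,4]>120:
            v,u=np.nonzero(lab==k); q=world("wrist",np.c_[u,v].astype(float),z=z0,info=i)[:,:2]
            r=cv2.minAreaRect(q.astype(np.float32)); print("head",np.round(r[0],1),np.round(r[1],1),"ang",round(r[2],1),"mean",q.mean(0).round(1),len(q))
E
python3 - <<'E'
from h import *
s=st(); shot("wrist","w_e3"); heads("w_e3"); heads("w_elb")
go(556,-256.5,46,19)
E
```

```text
t 20.22 tcp [ 556.5 -256.1  126.8] yawx 18.96 w 42.7 F [ 0.2  1.2 -0.6] T [ 0.02 -0.03 -0.01] ff 0.0 j [ 0.78  0.57 -0.54  1.72  0.35  0.95 -1.13]
head [ 557.7 -253.7] [20.8 21.6] ang 19.0 mean [ 557.7 -253.7] 1017
head [ 483.7 -261. ] [21.9 22.8] ang 84.1 mean [ 483.7 -260.8] 751
head [ 556.6 -254.8] [21.2 21.9] ang 19.4 mean [ 556.8 -254.8] 610
head [ 482.7 -260.7] [20.9 20.8] ang 86.2 mean [ 482.6 -260.9] 494
head [ 408.6 -267.5] [21.6 21.9] ang 79.3 mean [ 408.5 -267.5] 422
dx,dy,dz mm [-1.1  1.  81.5] shares [-0.007  0.006  0.543] turn deg 0.0 share 0.0
```

Request:
send_rows --pt "0.007 0 0.2 0 0.5" --pt "0.007 0 0.4 0 0.5" --pt "0.007 0 0.52 0 0.5" --pt "0.007 0 0.54 0 0.5" --pt "0.007 0 0.54 0 0.5" --pt "0.007 0 0.54 0 0.5"

```text
time: 20.77
tcp_pos: [558.5, -255.7, 48.4]
tcp_rot: [0.986, 0.165, 0.001, 0.0]
wrist_force: [0.4, -0.6, 0.6]
width: 42.8
finger_force: 0.0
```

Request:
send_rows --newtons 60 --pt "0 0 0 0 0" --pt "0 0 0 0 0" --pt "0 0 0 0 0" --pt "0 0 0 0 0" --pt "0 0 0 0 0"

```text
time: 21.18
tcp_pos: [558.4, -256.6, 48.7]
tcp_rot: [0.986, 0.165, 0.001, 0.001]
wrist_force: [-2.2, 1.8, 9.3]
width: 21.2
finger_force: 58.6
```

```bash
python3 - <<'E'
from h import *
s=st()
E
```

```text
t 21.18 tcp [ 558.4 -256.6   48.7] yawx 18.98 w 21.2 F [-2.2  1.8  9.3] T [ 0.4   0.44 -0.08] ff 58.6 j [ 0.75  0.67 -0.49  1.75  0.42  0.82 -1.19]
```

Request:
send_rows --pt "0 0 -0.1 0 0" --pt "0 0 -0.3 0 0" --pt "0 0 -0.55 0 0" --pt "0 0 -0.8 0 0" --pt "0 0 -0.95 0 0" --pt "0 0 -0.95 0 0"

```text
time: 21.68
tcp_pos: [559.8, -257.0, 196.4]
tcp_rot: [0.986, 0.165, 0.003, 0.003]
wrist_force: [-0.8, 0.0, -1.9]
width: 21.2
finger_force: 59.7
```

Request:
send_rows --pt "0.15 -0.34 0 0 0" --pt "0.33 -0.74 0 0 0" --pt "0.33 -0.74 0 0 0" --pt "0.33 -0.74 0 0 0" --pt "0.33 -0.74 0 0 0"

```text
time: 22.1
tcp_pos: [568.6, -132.9, 190.7]
tcp_rot: [0.986, 0.167, 0.0, 0.0]
wrist_force: [0.6, -1.2, -1.0]
width: 21.1
finger_force: 59.6
```

Request:
send_rows --pt "0.15 -0.34 0 -0.1 0" --pt "0.33 -0.74 0 -0.2 0" --pt "0.33 -0.74 0 -0.3 0" --pt "0.33 -0.74 0 -0.4 0" --pt "0.33 -0.74 0 -0.5 0" --pt "0.33 -0.74 0 -0.6 0" --pt "0.33 -0.74 0 -0.7 0" --pt "0.33 -0.74 0 -0.73 0"

```text
time: 22.77
tcp_pos: [579.0, -15.7, 189.9]
tcp_rot: [0.852, 0.523, -0.0, 0.0]
wrist_force: [-0.2, 0.5, -0.8]
width: 21.1
finger_force: 59.7
```

Request:
send_rows --pt "0 0 0 -0.1 0" --pt "0 0 0 -0.2 0" --pt "0 0 0 -0.3 0" --pt "0 0 0 -0.4 0" --pt "0 0 0 -0.5 0" --pt "0 0 0 -0.6 0" --pt "0 0 0 -0.7 0" --pt "0 0 0 -0.73 0"

```text
time: 23.43
tcp_pos: [579.0, -15.9, 189.8]
tcp_rot: [0.596, 0.803, -0.0, 0.0]
wrist_force: [0.4, -1.0, -1.2]
width: 21.0
finger_force: 59.7
```

Request:
send_rows --pt "0 0 0 -0.1 0" --pt "0 0 0 -0.2 0" --pt "0 0 0 -0.3 0" --pt "0 0 0 -0.4 0" --pt "0 0 0 -0.5 0" --pt "0 0 0 -0.6 0" --pt "0 0 0 -0.7 0" --pt "0 0 0 -0.72 0" --pt "0 0 0 -0.72 0"

```text
time: 24.18
tcp_pos: [579.0, -15.5, 189.6]
tcp_rot: [0.262, 0.965, -0.0, -0.0]
wrist_force: [0.1, 0.0, -0.3]
width: 21.0
finger_force: 59.7
```

```bash
cat >> h.py <<'E'
def ports(name,zt=47.6,zi=36.4):
    "plate holes by depth, and slot direction in each"
    p,d,i=load(name); w=wmap(d,i); v,u=np.mgrid[0:384,0:512]
    n,lab,stt,cen=cv2.connectedComponentsWithStats(1-((np.abs(w[...,2]-zt)<2.5)&(d>0)).astype(np.uint8))
    for j in range(1,n):
        if 30<stt[j,4]<4000:
            S=(lab==j)&(w[...,2]<zi-2.5)&(d>0); t=""
            if S.sum()>60:
                q=world("wrist",np.c_[u[S],v[S]].astype(float),z=zi,info=i)[:,:2]; lam,V=np.linalg.eigh(np.cov((q-q.mean(0)).T)); a=np.degrees(np.arctan2(V[1,1],V[0,1]))%180
                t=f"slot mean {q.mean(0).round(1)} ang {a:.1f} size {np.sqrt(lam*12).round(1)}"
            print("hole",world("wrist",[cen[j]],z=zt,info=i)[0].round(1),stt[j,2:],t)
E
python3 - <<'E'
from h import *
s=st(); shot("wrist","w_p3"); heads("w_p3",z0=s["tcp_pos"][2]+29.3); ports("w_p3"); print(); ports("w_seat")
E
```

```text
t 24.18 tcp [579.  -15.5 189.6] yawx 149.63 w 21.0 F [ 0.1  0.  -0.3] T [-0.04 -0.04  0.  ] ff 59.7 j [ 0.79  0.65 -1.14  1.75  0.64  1.17  0.5 ]
head [578.6 -13.9] [33.9 23.2] ang 58.7 mean [578.4 -13.6] 2504
hole [415.3  -4.2  47.6] [15  6 60] 
hole [460.2  -4.5  47.6] [ 31  33 799] slot mean [460.3  -4.5] ang 158.9 size [12.1 22.1]
hole [519.7  -8.   47.6] [ 29  30 683] slot mean [519.8  -7.7] ang 154.9 size [12.5 22.7]
hole [550.4   8.8  47.6] [11 11 64] 
hole [548.1 -30.3  47.6] [11 11 63] 
hole [578.8 -12.7  47.6] [ 27  27 566] slot mean [579.7 -12.8] ang 146.1 size [12.3 21.4]

hole [628.2 -15.4  47.6] [ 18  19 222] 
hole [579.6 -12.7  47.6] [ 29  31 690] slot mean [579.9 -12.2] ang 147.5 size [11.9 21.5]
hole [551.2   8.3  47.6] [12 12 67] 
hole [548.5 -30.3  47.6] [11 12 69] 
hole [520.3  -8.3  47.6] [ 28  28 623] slot mean [520.3  -8. ] ang 151.3 size [12.4 22.1]
hole [460.9  -4.4  47.6] [ 26  25 515] slot mean [459.8  -3.8] ang 158.0 size [11.9 19.9]
hole [410.5  -1.1  47.6] [ 15  15 152]
```

```bash
python3 - <<'E'
from h import *
s=env.get_state(); p,d,i=load("w_p3"); w=wmap(d,i)
M=R.from_quat(s["tcp_rot"]).as_matrix(); t=(w-s["tcp_pos"])@M
q=t[(d>0)&(np.hypot(t[...,0],t[...,1])<60)&(np.abs(t[...,2])<70)]
for x in range(-14,48,4):
    c=q[np.abs(q[:,0]-x)<1]
    if len(c):
        z=-c[:,2]; 
        for lo,hi in((24,33),(12,24),(-16,-4),(-45,-16)):
            e=c[(z>lo)&(z<hi)]
            if len(e)>3: print(x,(lo,hi),len(e),"y",e[:,1].min().round(1),e[:,1].max().round(1),"zmed",np.median(-e[:,2]).round(1))
E
```

```text
-10 (24, 33) 167 y -9.3 11.6 zmed 28.7
-6 (24, 33) 198 y -9.3 11.5 zmed 29.0
-2 (24, 33) 219 y -9.3 11.5 zmed 28.8
2 (24, 33) 230 y -9.4 11.5 zmed 28.8
6 (24, 33) 243 y -22.6 23.3 zmed 28.7
6 (12, 24) 24 y -22.3 25.1 zmed 16.7
6 (-16, -4) 50 y -15.5 17.5 zmed -9.5
10 (24, 33) 412 y -15.4 18.0 zmed 27.0
10 (12, 24) 484 y -15.6 17.0 zmed 19.9
10 (-16, -4) 158 y -13.2 15.1 zmed -8.9
14 (12, 24) 79 y -3.3 5.0 zmed 20.7
14 (-16, -4) 61 y -9.8 11.5 zmed -9.6
18 (12, 24) 116 y -4.6 6.3 zmed 21.1
22 (12, 24) 78 y -3.2 5.4 zmed 20.6
26 (12, 24) 123 y -4.0 5.8 zmed 20.5
30 (12, 24) 122 y -4.4 6.1 zmed 20.9
34 (12, 24) 98 y -3.2 5.2 zmed 17.8
```

```bash
cat >> h.py <<'E'
def held(name,s):
    "held elbow's axis in camera-world, from its head's top face and nozzle"
    p,d,i=load(name); w=wmap(d,i); M=R.from_quat(s["tcp_rot"]).as_matrix(); t=(w-s["tcp_pos"])@M
    a=(d>0)&(np.abs(t[...,1])<7)&(np.abs(t[...,0])<20); z=-t[...,2]
    b=(a&(z>22)&(z<38)&(np.abs(t[...,0])<6)); zt=np.median(z[b])
    f=t[a&(np.abs(z-zt)<1.6)]; x0,x1=np.percentile(f[:,0],[1,99])
    e=t[(d>0)&(np.abs(t[...,0])<2)&(np.abs(z-zt)<1.6)&(np.abs(t[...,1])<14)]; y0,y1=np.percentile(e[:,1],[1,99])
    n=t[(d>0)&(t[...,0]>14)&(t[...,0]<40)&(np.abs(t[...,1])<12)&(z>zt-14)&(z<zt-3)]; k=np.polyfit(n[:,0],n[:,1],1)
    c=np.array([(x0+x1)/2,(y0+y1)/2,-zt]); o=s["tcp_pos"]+M@c
    print("head top",round(zt,1),"x",x0.round(1),x1.round(1),"y",y0.round(1),y1.round(1),"nozzle tip x",np.percentile(n[:,0],99).round(1),"slope deg",np.degrees(np.arctan(k[0])).round(1),"axis world",o.round(1)); return o
E
python3 - <<'E'
from h import *
s=env.get_state(); held("w_p3",s)
E
```

```text
head top 28.9 x -11.1 10.1 y -9.3 11.4 nozzle tip x 33.5 slope deg 0.5 axis world [580.  -14.5 218.5]
```

Request:
send_rows --pt "0.009 0.007 0.2 0.025 0" --pt "0.009 0.007 0.4 0.025 0" --pt "0.009 0.007 0.58 0.025 0" --pt "0.009 0.007 0.62 0.025 0" --pt "0.009 0.007 0.62 0.025 0" --pt "0.009 0.007 0.62 0.025 0"

```text
time: 24.73
tcp_pos: [578.9, -12.5, 97.8]
tcp_rot: [0.274, 0.962, 0.0, 0.0]
wrist_force: [0.5, -0.7, -0.4]
width: 21.2
finger_force: 59.7
```

```bash
python3 - <<'E'
from h import *
s=st(); shot("wrist","w_p3b"); held("w_p3b",s); ports("w_p3b")
E
```

```text
t 24.73 tcp [578.9 -12.5  97.8] yawx 148.22 w 21.2 F [ 0.5 -0.7 -0.4] T [ 0.09 -0.06  0.  ] ff 59.7 j [ 0.71  0.75 -1.03  1.81  0.75  1.03  0.39]
head top 28.9 x -11.0 10.3 y -9.1 11.7 nozzle tip x 33.7 slope deg 0.5 axis world [579.8 -11.6 126.7]
hole [460.3  -4.3  47.6] [  47   49 1701] slot mean [460.1  -4.5] ang 155.5 size [11.9 21.1]
hole [519.5  -7.9  47.6] [  42   43 1401] slot mean [519.9  -7.9] ang 153.3 size [12.2 22.1]
hole [646.3 135.1  47.6] [  28  105 1774] 
hole [550.4   9.   47.6] [ 16  16 134] 
hole [548.2 -30.4  47.6] [ 16  14 101]
```

Request:
send_rows --pt "0 -0.005 0.06 0 0" --pt "0 -0.005 0.12 0 0" --pt "0 -0.005 0.13 0 0" --pt "0 -0.005 0.15 0 0" --pt "0 -0.005 0.165 0 0" --pt "0 -0.005 0.165 0 0"

```text
time: 25.28
tcp_pos: [577.8, -13.4, 71.5]
tcp_rot: [0.273, 0.962, 0.0, -0.0]
wrist_force: [0.2, -0.7, -0.7]
width: 21.3
finger_force: 59.7
```

```bash
python3 - <<'E'
from h import *
s=st()
E
```

```text
t 25.28 tcp [577.8 -13.4  71.5] yawx 148.29 w 21.3 F [ 0.2 -0.7 -0.7] T [-0.03 -0.01  0.05] ff 59.7 j [ 0.69  0.78 -1.    1.83  0.78  0.99  0.37]
```

Request:
send_rows --pt "0 0 0.015 0 0" --pt "0 0 0.03 0 0" --pt "0 0 0.035 0 0" --pt "0 0 0.035 0 0"

```text
time: 25.62
tcp_pos: [577.9, -13.4, 66.4]
tcp_rot: [0.273, 0.962, -0.0, -0.0]
wrist_force: [0.5, -0.3, -1.5]
width: 21.2
finger_force: 59.7
```

```bash
python3 - <<'E'
from h import *
s=st()
E
```

```text
t 25.62 tcp [577.9 -13.4  66.4] yawx 148.29 w 21.2 F [ 0.5 -0.3 -1.5] T [-0.05  0.    0.05] ff 59.7 j [ 0.69  0.79 -0.99  1.83  0.79  0.98  0.37]
```

Request:
send_rows --pt "0 0 0.002 0.08 0" --pt "0 0 0.004 0.16 0" --pt "0 0 0.007 0.25 0" --pt "0 0 0.01 0.33 0" --pt "0 0 0.013 0.41 0" --pt "0 0 0.016 0.5 0" --pt "0 0 0.019 0.58 0" --pt "0 0 0.022 0.66 0" --pt "0 0 0.025 0.75 0" --pt "0 0 0.025 0.75 0"

```text
time: 26.45
tcp_pos: [579.3, -12.8, 63.7]
tcp_rot: [0.623, 0.782, 0.001, 0.001]
wrist_force: [6.9, 1.6, -1.0]
width: 20.9
finger_force: 59.7
```

```bash
python3 - <<'E'
from h import *
s=st(); shot("wrist","w_t3"); held("w_t3",s); go(s["tcp_pos"][0],s["tcp_pos"][1],61,85.5)
E
```

```text
t 26.45 tcp [579.3 -12.8  63.7] yawx 102.95 w 20.9 F [ 6.9  1.6 -1. ] T [ 0.59 -1.6   0.06] ff 59.7 j [ 0.59  0.71 -0.83  1.83  0.66  0.9  -0.33]
head top 28.9 x -10.3 10.9 y -10.0 10.8 nozzle tip x 34.4 slope deg 0.1 axis world [579.5 -12.4  92.6]
dx,dy,dz mm [-0.   0.   2.6] shares [-0.     0.     0.018] turn deg 17.7 share 0.295
```

Request:
send_rows --pt "0 0.004 0.004 0.07 0" --pt "0 0.004 0.008 0.14 0" --pt "0 0.004 0.012 0.2 0" --pt "0 0.004 0.016 0.2 0" --pt "0 0.004 0.016 0.2 0"

```text
time: 26.92
tcp_pos: [579.7, -12.8, 61.3]
tcp_rot: [0.699, 0.715, 0.001, 0.001]
wrist_force: [4.0, 2.0, 4.1]
width: 21.3
finger_force: 60.4
```

```bash
python3 - <<'E'
from h import *
s=st()
E
```

```text
t 26.92 tcp [579.7 -12.8  61.3] yawx 91.29 w 21.3 F [4.  2.  4.1] T [ 0.29 -1.08  0.14] ff 60.4 j [ 0.55  0.69 -0.78  1.83  0.62  0.88 -0.51]
```

Request:
send_rows --pt "0 0 0.002 0.05 0" --pt "0 0 0.003 0.1 0" --pt "0 0 0.003 0.1 0" --pt "0 0 0.003 0.1 0"

```text
time: 27.25
tcp_pos: [579.8, -12.8, 60.9]
tcp_rot: [0.735, 0.678, 0.001, 0.001]
wrist_force: [4.8, 2.5, 5.6]
width: 21.2
finger_force: 60.7
```

```bash
python3 - <<'E'
from h import *
s=st(); shot("wrist","w_t3b"); held("w_t3b",s)
E
```

```text
t 27.25 tcp [579.8 -12.8  60.9] yawx 85.32 w 21.2 F [4.8 2.5 5.6] T [ 0.19 -1.08  0.4 ] ff 60.7 j [ 0.54  0.68 -0.76  1.83  0.61  0.87 -0.6 ]
head top 29.0 x -10.1 11.1 y -10.4 10.3 nozzle tip x 34.4 slope deg -0.1 axis world [579.7 -12.3  89.9]
```

Request:
send_rows --pt "0 0 0 0 0.38" --pt "0 0 0 0 0.38" --pt "0 0 0 0 0.38" --pt "0 0 -0.05 0 0.38" --pt "0 0 -0.3 0 0.38" --pt "0 0 -0.55 0 0.38" --pt "0 0 -0.8 0 0.38" --pt "0 0 -0.8 0 0.38"

```text
time: 27.97
tcp_pos: [581.0, -12.4, 186.9]
tcp_rot: [0.735, 0.678, 0.003, 0.003]
wrist_force: [0.4, -0.3, 0.7]
width: 32.8
finger_force: 0.0
```

Request:
send_rows --pt "-0.856 -0.252 0 0 0.5" --pt "-0.856 -0.252 0 0 0.5" --pt "-0.856 -0.252 0 0 0.5" --pt "-0.856 -0.252 0 0 0.5" --pt "-0.856 -0.252 0 0 0.5"

```text
time: 28.38
tcp_pos: [528.9, -142.0, 180.1]
tcp_rot: [0.737, 0.675, -0.001, 0.0]
wrist_force: [0.5, 0.5, -0.3]
width: 42.4
finger_force: 0.0
```

Request:
send_rows --pt "-0.3 -0.1 0 0.1 0.5" --pt "-0.6 -0.2 0 0.2 0.5" --pt "-0.856 -0.252 0 0.3 0.5" --pt "-0.856 -0.252 0 0.4 0.5" --pt "-0.856 -0.252 0 0.5 0.5" --pt "-0.856 -0.252 0 0.6 0.5" --pt "-0.856 -0.252 0 0.7 0.5" --pt "-0.856 -0.252 0 0.75 0.5"

```text
time: 29.05
tcp_pos: [482.5, -262.1, 180.3]
tcp_rot: [0.94, 0.342, 0.0, -0.0]
wrist_force: [0.9, -0.3, -0.6]
width: 42.7
finger_force: 0.0
```

Request:
send_rows --pt "0 0 0.05 0.1 0.5" --pt "0 0 0.1 0.2 0.5" --pt "0 0 0.2 0.3 0.5" --pt "0 0 0.3 0.4 0.5" --pt "0 0 0.4 0.5 0.5" --pt "0 0 0.4 0.6 0.5" --pt "0 0 0.4 0.7 0.5" --pt "0 0 0.4 0.755 0.5" --pt "0 0 0.4 0.755 0.5"

```text
time: 29.8
tcp_pos: [482.6, -262.0, 120.2]
tcp_rot: [0.999, -0.045, 0.0, -0.0]
wrist_force: [0.4, 0.6, 0.8]
width: 43.0
finger_force: 0.0
```

```bash
python3 - <<'E'
from h import *
s=st(); shot("wrist","w_e2"); heads("w_e2")
E
```

```text
t 29.8 tcp [ 482.6 -262.   120.2] yawx -5.11 w 43.0 F [0.4 0.6 0.8] T [-0.05  0.01 -0.02] ff 0.0 j [ 0.83  0.46 -0.48  1.89  0.27  0.86 -1.45]
head [ 483.  -261.1] [21.3 21.6] ang 84.0 mean [ 483.1 -260.9] 1085
head [ 408.9 -267.4] [21.8 21.4] ang 80.0 mean [ 409.  -267.5] 770
```

Request:
send_rows --pt "0.007 0.005 0.2 0.015 0.5" --pt "0.007 0.005 0.38 0.015 0.5" --pt "0.007 0.005 0.47 0.015 0.5" --pt "0.007 0.005 0.48 0.015 0.5" --pt "0.007 0.005 0.48 0.015 0.5" --pt "0.007 0.005 0.48 0.015 0.5"

```text
time: 30.35
tcp_pos: [483.8, -263.9, 49.1]
tcp_rot: [0.999, -0.051, 0.001, 0.0]
wrist_force: [0.0, -0.4, -0.6]
width: 42.7
finger_force: 0.0
```

Request:
send_rows --newtons 60 --pt "0 0 0 0 0" --pt "0 0 0 0 0" --pt "0 0 0 0 0" --pt "0 0 0 0 0" --pt "0 0 0 0 0"

```text
time: 30.77
tcp_pos: [483.7, -264.2, 49.3]
tcp_rot: [0.999, -0.052, 0.001, 0.001]
wrist_force: [-2.4, 1.0, 9.3]
width: 21.1
finger_force: 58.4
```

Request:
send_rows --pt "0 0 -0.1 0 0" --pt "0 0 -0.3 0 0" --pt "0 0 -0.55 0 0" --pt "0 0 -0.8 0 0" --pt "0 0 -0.95 0 0" --pt "0 0 -0.95 0 0" --pt "0 0 -0.95 0 0"

```text
time: 31.35
tcp_pos: [483.5, -264.2, 192.0]
tcp_rot: [0.999, -0.052, 0.001, 0.001]
wrist_force: [-0.2, 0.1, -2.0]
width: 21.3
finger_force: 59.6
```

```bash
python3 - <<'E'
from h import *
s=st(); shot("wrist","w_h2"); held("w_h2",s); go(520,-9.9,190,152.5)
E
```

```text
t 31.35 tcp [ 483.5 -264.2  192. ] yawx -5.92 w 21.3 F [-0.2  0.1 -2. ] T [ 0.06 -0.01 -0.02] ff 59.6 j [ 0.86  0.37 -0.51  1.83  0.21  1.   -1.41]
head top 28.3 x -12.3 9.5 y -11.9 8.8 nozzle tip x 32.7 slope deg -0.4 axis world [ 482.2 -262.5  220.3]
dx,dy,dz mm [  10.7 -256.5    0.5] shares [ 0.071 -1.71   0.003] turn deg -158.4 share -2.64
```

Request:
send_rows --pt "0.015 -0.4 0 0 0" --pt "0.035 -0.855 0 0 0" --pt "0.035 -0.855 0 0 0" --pt "0.035 -0.855 0 0 0" --pt "0.035 -0.855 0 0 0"

```text
time: 31.82
tcp_pos: [501.4, -133.8, 189.5]
tcp_rot: [0.999, -0.049, -0.001, -0.001]
wrist_force: [0.7, -1.3, -2.2]
width: 21.4
finger_force: 59.6
```

Request:
send_rows --pt "0.015 -0.4 0 -0.1 0" --pt "0.035 -0.855 0 -0.2 0" --pt "0.035 -0.855 0 -0.3 0" --pt "0.035 -0.855 0 -0.4 0" --pt "0.035 -0.855 0 -0.5 0" --pt "0.035 -0.855 0 -0.6 0" --pt "0.035 -0.855 0 -0.65 0" --pt "0.035 -0.855 0 -0.65 0"

```text
time: 32.48
tcp_pos: [519.5, -10.8, 189.4]
tcp_rot: [0.958, 0.286, -0.001, -0.0]
wrist_force: [-0.2, -1.0, -1.5]
width: 20.8
finger_force: 59.6
```

Request:
send_rows --pt "0 0 0 -0.1 0" --pt "0 0 0 -0.22 0" --pt "0 0 0 -0.33 0" --pt "0 0 0 -0.44 0" --pt "0 0 0 -0.55 0" --pt "0 0 0 -0.66 0" --pt "0 0 0 -0.77 0" --pt "0 0 0 -0.88 0" --pt "0 0 0 -1 0" --pt "0 0 0 -1 0"

```text
time: 33.32
tcp_pos: [519.7, -10.6, 189.7]
tcp_rot: [0.687, 0.727, -0.0, -0.001]
wrist_force: [0.2, -0.4, -1.2]
width: 21.1
finger_force: 59.6
```

Request:
send_rows --pt "0 0 0.08 -0.1 0" --pt "0 0 0.16 -0.22 0" --pt "0 0 0.24 -0.33 0" --pt "0 0 0.32 -0.44 0" --pt "0 0 0.4 -0.55 0" --pt "0 0 0.48 -0.66 0" --pt "0 0 0.56 -0.77 0" --pt "0 0 0.6 -0.88 0" --pt "0 0 0.6 -1 0" --pt "0 0 0.6 -1 0"

```text
time: 34.15
tcp_pos: [519.4, -10.2, 99.4]
tcp_rot: [0.233, 0.973, 0.0, -0.001]
wrist_force: [0.4, 0.1, -1.0]
width: 21.4
finger_force: 59.6
```

```bash
python3 - <<'E'
from h import *
s=st(); shot("wrist","w_p2"); held("w_p2",s); ports("w_p2")
E
```

```text
t 34.15 tcp [519.4 -10.2  99.4] yawx 153.1 w 21.4 F [ 0.4  0.1 -1. ] T [-0.02  0.02  0.02] ff 59.6 j [ 0.8   0.68 -1.09  1.96  0.74  0.98  0.44]
head top 28.3 x -10.8 10.1 y -9.0 11.7 nozzle tip x 33.5 slope deg -0.1 axis world [520.4  -9.2 127.7]
hole [411.9  -2.5  47.6] [ 27  26 509] 
hole [459.6  -4.1  47.6] [  42   44 1407] slot mean [460.   -4.2] ang 159.4 size [12.3 22.4]
hole [646.9 130.3  47.6] [ 13  63 499]
```

Request:
send_rows --pt "0.006 0.004 0.06 0 0" --pt "0.006 0.004 0.11 0 0" --pt "0.006 0.004 0.13 0 0" --pt "0.006 0.004 0.155 0 0" --pt "0.006 0.004 0.175 0 0" --pt "0.006 0.004 0.175 0 0"

```text
time: 34.7
tcp_pos: [519.2, -8.8, 73.7]
tcp_rot: [0.233, 0.972, -0.0, -0.0]
wrist_force: [0.3, 0.1, -1.5]
width: 21.1
finger_force: 59.6
```

```bash
python3 - <<'E'
from h import *
s=st()
E
```

```text
t 34.7 tcp [519.2  -8.8  73.7] yawx 153.05 w 21.1 F [ 0.3  0.1 -1.5] T [ 0.03 -0.02  0.05] ff 59.6 j [ 0.77  0.71 -1.05  1.97  0.78  0.94  0.41]
```

Request:
send_rows --pt "0 0 0.015 0 0" --pt "0 0 0.03 0 0" --pt "0 0 0.045 0 0" --pt "0 0 0.045 0 0"

```text
time: 35.03
tcp_pos: [519.3, -8.9, 67.1]
tcp_rot: [0.233, 0.973, -0.0, -0.0]
wrist_force: [0.2, -0.5, -1.0]
width: 21.0
finger_force: 59.6
```

```bash
python3 - <<'E'
from h import *
s=st()
E
```

```text
t 35.03 tcp [519.3  -8.9  67.1] yawx 153.08 w 21.0 F [ 0.2 -0.5 -1. ] T [ 0.02 -0.02 -0.02] ff 59.6 j [ 0.76  0.72 -1.04  1.97  0.79  0.93  0.4 ]
```

Request:
send_rows --pt "0 0 0.002 0.09 0" --pt "0 0 0.004 0.18 0" --pt "0 0 0.007 0.27 0" --pt "0 0 0.01 0.36 0" --pt "0 0 0.013 0.45 0" --pt "0 0 0.016 0.54 0" --pt "0 0 0.019 0.63 0" --pt "0 0 0.022 0.72 0" --pt "0 0 0.025 0.8 0" --pt "0 0 0.025 0.8 0"

```text
time: 35.87
tcp_pos: [519.7, -8.7, 64.0]
tcp_rot: [0.61, 0.793, 0.0, 0.0]
wrist_force: [1.5, -0.4, -0.8]
width: 21.2
finger_force: 59.6
```

```bash
python3 - <<'E'
from h import *
s=st(); shot("wrist","w_t2"); held("w_t2",s)
E
```

```text
t 35.87 tcp [519.7  -8.7  64. ] yawx 104.86 w 21.2 F [ 1.5 -0.4 -0.8] T [ 0.15 -0.33  0.11] ff 59.6 j [ 0.64  0.63 -0.86  1.98  0.65  0.83 -0.33]
head top 28.3 x -10.7 10.9 y -9.9 10.8 nozzle tip x 34.2 slope deg -0.1 axis world [520.1  -8.4  92.3]
```

Request:
send_rows --pt "0 0.001 0.004 0.07 0" --pt "0 0.001 0.008 0.14 0" --pt "0 0.001 0.012 0.2 0" --pt "0 0.001 0.016 0.25 0" --pt "0 0.001 0.017 0.29 0" --pt "0 0.001 0.018 0.318 0" --pt "0 0.001 0.018 0.318 0"

```text
time: 36.5
tcp_pos: [520.1, -8.6, 61.5]
tcp_rot: [0.731, 0.683, 0.0, 0.0]
wrist_force: [0.4, 0.8, 5.7]
width: 21.3
finger_force: 60.8
```

```bash
python3 - <<'E'
from h import *
s=st(); shot("wrist","w_t2b"); held("w_t2b",s)
E
```

```text
t 36.5 tcp [520.1  -8.6  61.5] yawx 86.12 w 21.3 F [0.4 0.8 5.7] T [-0.09 -0.18  0.15] ff 60.8 j [ 0.58  0.6  -0.79  1.98  0.59  0.8  -0.61]
head top 28.3 x -10.6 11.0 y -10.4 10.3 nozzle tip x 34.3 slope deg -0.0 axis world [520.1  -8.4  89.9]
```

Request:
send_rows --pt "0 0 0 0.02 0" --pt "0 0 0 0.022 0" --pt "0 0 0 0.022 0"

```text
time: 36.8
tcp_pos: [520.2, -8.7, 61.5]
tcp_rot: [0.738, 0.675, 0.0, 0.0]
wrist_force: [-0.2, -0.4, 6.8]
width: 21.0
finger_force: 60.8
```

Request:
send_rows --pt "0 0 0 0 0.38" --pt "0 0 0 0 0.38" --pt "0 0 0 0 0.38" --pt "0 0 -0.05 0 0.38" --pt "0 0 -0.3 0 0.38" --pt "0 0 -0.55 0 0.38" --pt "0 0 -0.8 0 0.38" --pt "0 0 -0.8 0 0.38"

```text
time: 37.47
tcp_pos: [522.0, -8.0, 187.5]
tcp_rot: [0.739, 0.674, 0.002, 0.003]
wrist_force: [1.1, 0.1, 0.7]
width: 32.2
finger_force: 0.0
```

Request:
send_rows --pt "-0.898 -0.289 0 0 0.5" --pt "-0.898 -0.289 0 0 0.5" --pt "-0.898 -0.289 0 0 0.5" --pt "-0.898 -0.289 0 0 0.5" --pt "-0.898 -0.289 0 0 0.5"

```text
time: 37.88
tcp_pos: [462.1, -143.0, 181.1]
tcp_rot: [0.741, 0.672, -0.001, 0.0]
wrist_force: [0.7, 0.4, 1.2]
width: 42.6
finger_force: 0.0
```

Request:
send_rows --pt "-0.3 -0.1 0 0.1 0.5" --pt "-0.6 -0.2 0 0.2 0.5" --pt "-0.898 -0.289 0 0.3 0.5" --pt "-0.898 -0.289 0 0.4 0.5" --pt "-0.898 -0.289 0 0.5 0.5" --pt "-0.898 -0.289 0 0.6 0.5" --pt "-0.898 -0.289 0 0.7 0.5" --pt "-0.898 -0.289 0 0.79 0.5"

```text
time: 38.55
tcp_pos: [408.6, -268.5, 181.4]
tcp_rot: [0.948, 0.318, 0.0, -0.0]
wrist_force: [0.7, -0.9, -1.3]
width: 42.7
finger_force: 0.0
```

Request:
send_rows --pt "0 0 0.05 0.1 0.5" --pt "0 0 0.1 0.2 0.5" --pt "0 0 0.2 0.3 0.5" --pt "0 0 0.3 0.4 0.5" --pt "0 0 0.4 0.5 0.5" --pt "0 0 0.4 0.6 0.5" --pt "0 0 0.4 0.7 0.5" --pt "0 0 0.4 0.793 0.5" --pt "0 0 0.4 0.793 0.5"

```text
time: 39.3
tcp_pos: [408.7, -268.4, 121.3]
tcp_rot: [0.996, -0.091, 0.0, -0.0]
wrist_force: [0.6, 0.8, 0.3]
width: 42.5
finger_force: 0.0
```

```bash
python3 - <<'E'
from h import *
s=st(); shot("wrist","w_e1"); heads("w_e1")
E
```

```text
t 39.3 tcp [ 408.7 -268.4  121.3] yawx -10.5 w 42.5 F [0.6 0.8 0.3] T [ 0.02  0.02 -0.  ] ff 0.0 j [ 0.95  0.37 -0.51  2.03  0.24  0.8  -1.45]
head [ 408.3 -267.8] [21.2 21.1] ang 79.5 mean [ 408.4 -267.7] 1072
```

Request:
send_rows --pt "0 0.006 0.2 0 0.5" --pt "0 0.006 0.38 0 0.5" --pt "0 0.006 0.47 0 0.5" --pt "0 0.006 0.485 0 0.5" --pt "0 0.006 0.485 0 0.5" --pt "0 0.006 0.485 0 0.5"

```text
time: 39.85
tcp_pos: [408.7, -270.0, 49.2]
tcp_rot: [0.996, -0.089, 0.0, 0.0]
wrist_force: [0.3, -0.3, -0.5]
width: 42.6
finger_force: 0.0
```

Request:
send_rows --newtons 60 --pt "0 0 0 0 0" --pt "0 0 0 0 0" --pt "0 0 0 0 0" --pt "0 0 0 0 0" --pt "0 0 0 0 0"

```text
time: 40.27
tcp_pos: [408.7, -270.3, 49.5]
tcp_rot: [0.996, -0.09, 0.001, 0.001]
wrist_force: [-2.5, 1.6, 10.9]
width: 21.1
finger_force: 58.3
```

Request:
send_rows --pt "0 0 -0.1 0 0" --pt "0 0 -0.3 0 0" --pt "0 0 -0.55 0 0" --pt "0 0 -0.8 0 0" --pt "0 0 -0.95 0 0" --pt "0 0 -0.95 0 0" --pt "0 0 -0.95 0 0"

```text
time: 40.85
tcp_pos: [408.5, -270.4, 192.3]
tcp_rot: [0.996, -0.09, 0.001, 0.001]
wrist_force: [-0.3, -0.5, -0.8]
width: 21.1
finger_force: 59.6
```

Request:
send_rows --pt "0.005 -0.4 0 0 0" --pt "0.01 -0.897 0 0 0" --pt "0.01 -0.897 0 0 0" --pt "0.01 -0.897 0 0 0" --pt "0.01 -0.897 0 0 0"

```text
time: 41.27
tcp_pos: [433.7, -134.4, 190.2]
tcp_rot: [0.996, -0.087, -0.0, -0.0]
wrist_force: [-0.0, 0.0, -1.4]
width: 20.8
finger_force: 59.6
```

Request:
send_rows --pt "0.005 -0.4 0 -0.1 0" --pt "0.01 -0.897 0 -0.2 0" --pt "0.01 -0.897 0 -0.3 0" --pt "0.01 -0.897 0 -0.4 0" --pt "0.01 -0.897 0 -0.5 0" --pt "0.01 -0.897 0 -0.6 0" --pt "0.01 -0.897 0 -0.7 0" --pt "0.01 -0.897 0 -0.81 0" --pt "0.01 -0.897 0 -0.81 0"

```text
time: 42.02
tcp_pos: [458.8, -6.3, 190.0]
tcp_rot: [0.944, 0.331, -0.001, -0.0]
wrist_force: [0.9, -0.3, -1.5]
width: 20.8
finger_force: 59.6
```

Request:
send_rows --pt "0 0 0 -0.1 0" --pt "0 0 0 -0.22 0" --pt "0 0 0 -0.33 0" --pt "0 0 0 -0.44 0" --pt "0 0 0 -0.55 0" --pt "0 0 0 -0.66 0" --pt "0 0 0 -0.77 0" --pt "0 0 0 -0.88 0" --pt "0 0 0 -1 0" --pt "0 0 0 -1 0"

```text
time: 42.85
tcp_pos: [458.9, -6.2, 190.2]
tcp_rot: [0.653, 0.757, -0.0, -0.001]
wrist_force: [-0.4, 0.0, -1.3]
width: 21.5
finger_force: 59.6
```

Request:
send_rows --pt "0 0 0.08 -0.1 0" --pt "0 0 0.16 -0.22 0" --pt "0 0 0.24 -0.33 0" --pt "0 0 0.32 -0.44 0" --pt "0 0 0.4 -0.55 0" --pt "0 0 0.48 -0.66 0" --pt "0 0 0.56 -0.77 0" --pt "0 0 0.6 -0.88 0" --pt "0 0 0.6 -1 0" --pt "0 0 0.6 -1 0"

```text
time: 43.68
tcp_pos: [458.6, -5.8, 99.9]
tcp_rot: [0.188, 0.982, 0.0, -0.001]
wrist_force: [-0.1, -0.3, -1.7]
width: 21.1
finger_force: 59.6
```

```bash
python3 - <<'E'
from h import *
s=st(); shot("wrist","w_p1"); held("w_p1",s); ports("w_p1")
p,d,i=load("w_p1");w=wmap(d,i)
M=(d>0)&(np.abs(w[...,2]-47.6)<2)&(w[...,0]<480)&(w[...,0]>425)&(np.abs(w[...,1]+4)<40)
print(M.sum(), np.percentile(w[M],[.5,99.5],axis=0).round(1).tolist())
E
```

```text
t 43.68 tcp [458.6  -5.8  99.9] yawx 158.28 w 21.1 F [-0.1 -0.3 -1.7] T [-0.01  0.01 -0.01] ff 59.6 j [ 0.88  0.6  -1.16  2.1   0.71  0.92  0.5 ]
head top 28.2 x -11.2 10.2 y -9.0 11.7 nozzle tip x 33.6 slope deg -0.1 axis world [459.6  -4.8 128.1]
hole [413.8  -2.4  47.6] [ 21  22 364] 
3827 [[425.4, -34.0, 45.9], [479.1, 25.4, 49.2]]
```

Request:
send_rows --pt "-0.004 0.005 0.06 0 0" --pt "-0.004 0.005 0.11 0 0" --pt "-0.004 0.005 0.13 0 0" --pt "-0.004 0.005 0.155 0 0" --pt "-0.004 0.005 0.175 0 0" --pt "-0.004 0.005 0.175 0 0"

```text
time: 44.23
tcp_pos: [459.8, -5.1, 74.0]
tcp_rot: [0.189, 0.982, -0.0, -0.0]
wrist_force: [-0.7, -0.4, -1.3]
width: 21.0
finger_force: 59.7
```

```bash
python3 - <<'E'
from h import *
s=st()
E
```

```text
t 44.23 tcp [459.8  -5.1  74. ] yawx 158.27 w 21.0 F [-0.7 -0.4 -1.3] T [0.   0.03 0.03] ff 59.7 j [ 0.84  0.64 -1.11  2.11  0.77  0.87  0.46]
```

Request:
send_rows --pt "0 0 0.015 0 0" --pt "0 0 0.03 0 0" --pt "0 0 0.042 0 0" --pt "0 0 0.042 0 0"

```text
time: 44.57
tcp_pos: [459.9, -5.2, 67.9]
tcp_rot: [0.188, 0.982, 0.0, -0.0]
wrist_force: [-0.9, 0.6, -1.3]
width: 20.9
finger_force: 59.7
```

Request:
send_rows --pt "0 0 0.002 0.09 0" --pt "0 0 0.004 0.18 0" --pt "0 0 0.007 0.27 0" --pt "0 0 0.01 0.36 0" --pt "0 0 0.013 0.45 0" --pt "0 0 0.016 0.54 0" --pt "0 0 0.019 0.63 0" --pt "0 0 0.022 0.72 0" --pt "0 0 0.025 0.81 0" --pt "0 0 0.025 0.87 0"

```text
time: 45.4
tcp_pos: [460.0, -5.2, 64.6]
tcp_rot: [0.603, 0.798, -0.0, 0.0]
wrist_force: [0.2, 0.5, -3.7]
width: 20.9
finger_force: 59.2
```

```bash
python3 - <<'E'
from h import *
s=st(); shot("wrist","w_t1"); held("w_t1",s)
E
```

```text
t 45.4 tcp [460.   -5.2  64.6] yawx 105.81 w 20.9 F [ 0.2  0.5 -3.7] T [-0.02 -0.06  0.14] ff 59.2 j [ 0.68  0.54 -0.89  2.12  0.62  0.76 -0.33]
head top 28.2 x -10.3 10.9 y -9.9 10.8 nozzle tip x 34.4 slope deg -0.2 axis world [460.3  -4.7  92.8]
```

Request:
send_rows --pt "0 0.001 0.005 0.07 0" --pt "0 0.001 0.01 0.14 0" --pt "0 0.001 0.014 0.2 0" --pt "0 0.001 0.018 0.26 0" --pt "0 0.001 0.02 0.31 0" --pt "0 0.001 0.021 0.352 0" --pt "0 0.001 0.021 0.352 0" --pt "0 0.001 0.021 0.352 0"

```text
time: 46.12
tcp_pos: [460.3, -5.0, 61.7]
tcp_rot: [0.737, 0.676, -0.0, 0.0]
wrist_force: [-2.2, -0.7, 7.0]
width: 21.0
finger_force: 60.8
```

```bash
python3 - <<'E'
from h import *
s=st(); shot("wrist","w_t1b"); held("w_t1b",s)
E
```

```text
t 46.12 tcp [460.3  -5.   61.7] yawx 85.11 w 21.0 F [-2.2 -0.7  7. ] T [-0.21  0.54  0.28] ff 60.8 j [ 0.61  0.51 -0.8   2.12  0.56  0.73 -0.64]
head top 28.2 x -10.2 11.1 y -10.5 10.3 nozzle tip x 34.4 slope deg -0.1 axis world [460.3  -4.6  89.9]
```

Request:
send_rows --pt "0 0 0 0 0.38" --pt "0 0 0 0 0.38" --pt "0 0 0 0 0.38" --pt "0 0 -0.05 0 0.38" --pt "0 0 -0.3 0 0.38" --pt "0 0 -0.55 0 0.38" --pt "0 0 -0.8 0 0.38" --pt "0 0 -0.95 0 0.38" --pt "0 0 -0.95 0 0.38"

```text
time: 46.92
tcp_pos: [461.9, -4.8, 208.4]
tcp_rot: [0.737, 0.676, 0.002, 0.003]
wrist_force: [1.1, -0.1, 0.9]
width: 32.5
finger_force: 0.0
```

Request:
send_rows --pt "-0.25 0.4 -0.1 0 0.5" --pt "-0.25 0.4 -0.1 0 0.5" --pt "-0.25 0.4 -0.1 0 0.5" --pt "-0.25 0.4 -0.1 0 0.5" --pt "-0.25 0.4 -0.1 0 0.5"

```text
time: 47.33
tcp_pos: [516.0, -47.1, 218.5]
tcp_rot: [0.737, 0.676, -0.0, -0.001]
wrist_force: [-0.6, 0.6, 0.2]
width: 43.1
finger_force: 0.0
```

```bash
python3 - <<'E'
from h import *
s=st(); p,d,i=shot("wrist","w_end"); heads("w_end",z0=90)
w=wmap(d,i); M=((np.abs(w[...,2]-82)<3)&(d>0)).astype(np.uint8)
# nozzle direction: head mean -> nozzle pixels (tops ~83.5)
for cx,cy in((579.7,-12.3),(520.1,-8.4),(460.3,-4.6)):
    S=(M>0)&(np.abs(w[...,0]-cx)<18)&(w[...,1]-cy>14)&(w[...,1]-cy<36); q=w[S]; k=np.polyfit(q[:,1],q[:,0],1); print("nozzle",len(q),"heading",90-np.degrees(np.arctan(k[0])).round(1),"maxy",(q[:,1].max()-cy).round(1))
P=(d>0)&(np.abs(w[...,2]-47.8)<1.5)&(np.abs(w[...,0]-520)<84)&(np.abs(w[...,1]+8)<28);A=np.c_[w[P][:,:2]-[520,-8],np.ones(P.sum())];print("plate",np.linalg.lstsq(A,w[P][:,2],rcond=None)[0],P.sum())
t,_,_=shot("top","t_end"); t=cv2.resize(t[90:290,70:440],None,fx=1.6,fy=1.6,interpolation=cv2.INTER_CUBIC)
a=p[0:300,60:480]; a=cv2.resize(a,(370,264)); c=np.zeros((590,600,3),np.uint8); c[:320,:592]=t[:320,:592]; c[322:586,:370]=a; cv2.imwrite("pics/end.png",c)
E
```

```text
t 47.33 tcp [516.  -47.1 218.5] yawx 85.04 w 43.1 F [-0.6  0.6  0.2] T [-0.01 -0.01  0.01] ff 0.0 j [ 0.81  0.38 -0.94  1.87  0.34  1.07 -0.36]
head [722.6  70.5] [ 7.7 25.8] ang 25.1 mean [721.9  71.5] 136
head [579.1 -12.1] [21.8 20.8] ang 89.2 mean [579.3 -12.2] 624
head [519.8  -8.4] [21.8 21.6] ang 0.8 mean [519.9  -8.4] 618
head [461.1  -4.8] [21.7 21.7] ang 0.7 mean [461.   -4.7] 623
nozzle 247 heading 90.3 maxy 34.2
nozzle 235 heading 87.8 maxy 33.8
nozzle 239 heading 89.7 maxy 33.8
plate [ 1.91450577e-04 -8.79368816e-04  4.76683553e+01] 5323
```

View pics/end.png

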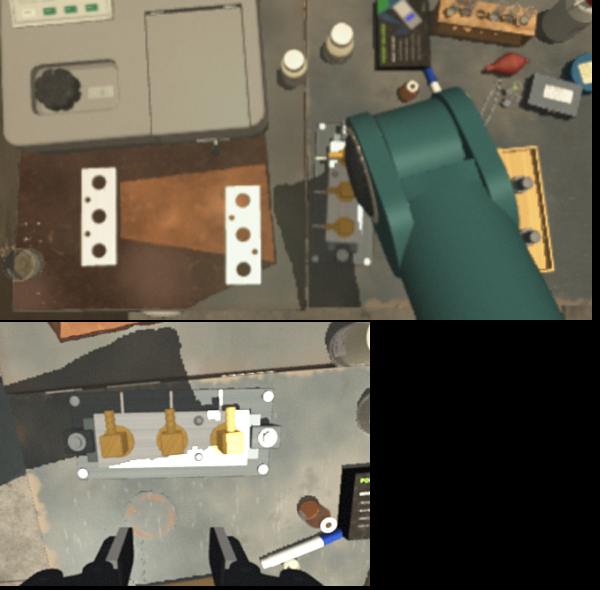

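```bash
cat >> h.py <<'E'
def noz(name,C=((579.7,-12.3),(520.1,-8.4),(460.4,-4.6))):
    p,d,i=load(name); w=wmap(d,i)
    for cx,cy in C:
        x=w[...,0]-cx;y=w[...,1]-cy; S=(d>0)&(np.hypot(x,y)<37)&(y>13)&(np.abs(x)<12)&(w[...,2]>68)&(w[...,2]<88)
        if S.sum()<60: continue
        q=np.c_[x[S],y[S]]; b=[(yy,np.percentile(q[np.abs(q[:,1]-yy)<1.5,0],[3,97]).mean()) for yy in range(15,34,2) if (np.abs(q[:,1]-yy)<1.5).sum()>6]
        k=np.polyfit(*np.array(b).T,1); print(name,(cx,cy),len(q),"heading",round(90-np.degrees(np.arctan(k[0])),1),"centre at tip",round(np.polyval(k,30),1))
E
python3 - <<'E'
from h import *
for n in("w_t3b","w_t2b","w_t1b","w_end"):
    noz(n)
    heads(n,z0=90)
E
```

```text
w_t3b (579.7, -12.3) 1204 heading 85.5 centre at tip 2.2
head [576.7 -10.6] [23.2 27.6] ang 85.2 mean [579.3 -11. ] 2439
w_t2b (579.7, -12.3) 1239 heading 89.6 centre at tip -0.2
w_t2b (520.1, -8.4) 1214 heading 80.4 centre at tip 1.9
head [520.2  -6.8] [23.8 33.3] ang 86.0 mean [520.2  -6.8] 2499
head [578.8 -11.2] [21.7 22.3] ang 87.7 mean [580.4  -9.4] 1786
w_t1b (579.7, -12.3) 107 heading 91.8 centre at tip -4.4
w_t1b (520.1, -8.4) 1230 heading 89.4 centre at tip -0.4
w_t1b (460.4, -4.6) 1207 heading 83.3 centre at tip 2.3
head [519.2  -7.6] [21.9 21.5] ang 89.7 mean [520.4  -6. ] 1892
head [457.4  -2.9] [23.4 27.2] ang 85.0 mean [459.9  -3.3] 2402
head [567.5 -14.1] [ 3.  17.3] ang 9.3 mean [568.3 -15.4] 163
w_end (579.7, -12.3) 282 heading 89.6 centre at tip -0.1
w_end (520.1, -8.4) 263 heading 87.7 centre at tip 0.3
w_end (460.4, -4.6) 278 heading 90.4 centre at tip 0.5
head [722.6  70.5] [ 7.7 25.8] ang 25.1 mean [721.9  71.5] 136
head [579.1 -12.1] [21.8 20.8] ang 89.2 mean [579.3 -12.2] 624
head [519.8  -8.4] [21.8 21.6] ang 0.8 mean [519.9  -8.4] 618
head [461.1  -4.8] [21.7 21.7] ang 0.7 mean [461.   -4.7] 623
```

Request:
send_rows --pt "0.1 0.005 0 -0.067 0.42" --pt "0.258 0.005 0 -0.067 0.42" --pt "0.258 0.005 0.2 -0.067 0.42" --pt "0.258 0.005 0.4 -0.067 0.42" --pt "0.258 0.005 0.6 -0.067 0.42" --pt "0.258 0.005 0.6 -0.067 0.42"

```text
time: 47.93
tcp_pos: [517.7, -9.0, 124.7]
tcp_rot: [0.713, 0.701, -0.002, -0.002]
wrist_force: [-1.2, -0.4, -0.8]
width: 36.0
finger_force: 0.0
```

```bash
python3 - <<'E'
from h import *
s=st(); go(520.1,-8.6,62,89)
E
```

```text
t 47.93 tcp [517.7  -9.  124.7] yawx 89.08 w 36.0 F [-1.2 -0.4 -0.8] T [0.04 0.07 0.05] ff 0.0 j [ 0.66  0.51 -0.88  1.95  0.49  0.92 -0.48]
dx,dy,dz mm [ 0.4  2.8 62.7] shares [0.002 0.018 0.418] turn deg 0.1 share 0.001
```

Request:
send_rows --pt "0 0.012 0.15 0 0.42" --pt "0 0.012 0.3 0 0.42" --pt "0 0.012 0.4 0 0.42" --pt "0 0.012 0.418 0 0.42" --pt "0 0.012 0.418 0 0.42" --pt "0 0.012 0.418 0 0.42"

```text
time: 48.43
tcp_pos: [523.2, -9.1, 67.7]
tcp_rot: [0.713, 0.701, 0.0, 0.001]
wrist_force: [-0.7, -0.4, -0.2]
width: 36.1
finger_force: 0.0
```

Request:
send_rows --newtons 60 --pt "0 0 0 0 0" --pt "0 0 0 0 0" --pt "0 0 0 0 0" --pt "0 0 0 0 0"

```text
time: 48.77
tcp_pos: [522.8, -9.3, 67.5]
tcp_rot: [0.713, 0.701, 0.0, 0.001]
wrist_force: [-6.1, -0.8, 12.5]
width: 21.3
finger_force: 58.6
```

Request:
send_rows --pt "0 0 0 0.03 0" --pt "0 0 0 0.06 0" --pt "0 0 0 0.09 0" --pt "0 0 0 0.112 0" --pt "0 0 0 0.112 0" --pt "0 0 0 0.112 0"

```text
time: 49.27
tcp_pos: [522.5, -9.2, 67.5]
tcp_rot: [0.753, 0.658, -0.0, 0.0]
wrist_force: [-8.2, -0.7, 15.2]
width: 21.2
finger_force: 60.1
```

```bash
python3 - <<'E'
from h import *
s=st(); shot("wrist","w_r2"); held("w_r2",s)
E
```

```text
t 49.27 tcp [522.5  -9.2  67.5] yawx 82.32 w 21.2 F [-8.2 -0.7 15.2] T [-0.09  1.91  0.49] ff 60.1 j [ 0.57  0.59 -0.77  1.97  0.57  0.81 -0.66]
head top 22.8 x -9.6 11.6 y -10.3 10.0 nozzle tip x 35.0 slope deg -1.2 axis world [522.5  -8.2  90.3]
```

Request:
send_rows --pt "0 -0.008 0 0 0" --pt "0 -0.015 0 0 0" --pt "0 -0.015 0 0 0"

```text
time: 49.57
tcp_pos: [521.5, -9.1, 67.6]
tcp_rot: [0.753, 0.658, 0.001, 0.001]
wrist_force: [2.4, -0.5, 6.8]
width: 21.0
finger_force: 58.8
```

Request:
send_rows --pt "0 0 0 0 0.42" --pt "0 0 0 0 0.42" --pt "0 0 0 0 0.42" --pt "0 0 -0.1 0 0.42" --pt "0 0 -0.3 0 0.42" --pt "0 0 -0.55 0 0.42" --pt "0 0 -0.8 0 0.42" --pt "0 0 -0.8 0 0.42"

```text
time: 50.23
tcp_pos: [522.7, -8.2, 192.1]
tcp_rot: [0.753, 0.658, 0.002, 0.003]
wrist_force: [0.5, 0.1, 1.0]
width: 36.0
finger_force: 0.0
```

```bash
python3 - <<'E'
from h import *
s=st(); shot("wrist","w_r2b"); noz("w_r2b"); heads("w_r2b",z0=90)
E
```

```text
t 50.23 tcp [522.7  -8.2 192.1] yawx 82.31 w 36.0 F [0.5 0.1 1. ] T [-0.   -0.09 -0.05] ff 0.0 j [ 0.7   0.41 -0.91  1.89  0.38  1.02 -0.51]
w_r2b (579.7, -12.3) 315 heading 90.0 centre at tip -0.3
w_r2b (520.1, -8.4) 307 heading 89.7 centre at tip -0.2
w_r2b (460.4, -4.6) 302 heading 90.1 centre at tip 0.9
head [721.   76.2] [ 7.5 27.2] ang 4.7 mean [720.9  76.2] 172
head [579.2 -11.8] [21.9 21.5] ang 89.7 mean [579.2 -11.8] 674
head [519.7  -8.3] [21.6 21.6] ang 88.8 mean [519.8  -8.4] 650
head [461.2  -4.7] [21.5 21.7] ang 89.2 mean [461.1  -4.6] 655
```

Request:
send_rows --pt "0.003 -0.008 0.15 -0.1 0.42" --pt "0.003 -0.008 0.4 -0.117 0.42" --pt "0.003 -0.008 0.6 -0.117 0.42" --pt "0.003 -0.008 0.75 -0.117 0.42" --pt "0.003 -0.008 0.82 -0.117 0.42" --pt "0.003 -0.008 0.82 -0.117 0.42" --pt "0.003 -0.008 0.82 -0.117 0.42"

```text
time: 50.87
tcp_pos: [519.2, -7.9, 63.4]
tcp_rot: [0.711, 0.703, -0.0, -0.0]
wrist_force: [-0.5, 0.0, 0.6]
width: 35.8
finger_force: 0.0
```

```bash
python3 - <<'E'
from h import *
s=st(); go(520.2,-8.7,64,89.3)
E
```

```text
t 50.87 tcp [519.2  -7.9  63.4] yawx 89.34 w 35.8 F [-0.5  0.   0.6] T [0.   0.02 0.04] ff 0.0 j [ 0.59  0.6  -0.8   1.98  0.59  0.81 -0.56]
dx,dy,dz mm [-0.8  1.  -0.6] shares [-0.005  0.007 -0.004] turn deg 0.0 share 0.001
```

Request:
send_rows --newtons 40 --pt "0 0.006 0 0 0.42" --pt "0 0.006 0 0 0.2" --pt "0 0.006 0 0 0" --pt "0 0.006 0 0 0" --pt "0 0.006 0 0 0" --pt "0 0.006 0 0 0"

```text
time: 51.37
tcp_pos: [520.8, -8.5, 64.4]
tcp_rot: [0.711, 0.703, 0.0, 0.001]
wrist_force: [-1.0, -0.7, 8.7]
width: 21.2
finger_force: 40.4
```

Request:
send_rows --pt "0 0 0 0.03 0" --pt "0 0 0 0.06 0" --pt "0 0 0 0.088 0" --pt "0 0 0 0.088 0" --pt "0 0 0 0.088 0"

```text
time: 51.78
tcp_pos: [520.8, -8.3, 64.4]
tcp_rot: [0.743, 0.669, 0.0, 0.001]
wrist_force: [-2.3, -0.8, 8.0]
width: 21.3
finger_force: 40.6
```

```bash
python3 - <<'E'
from h import *
s=st()
E
```

```text
t 51.78 tcp [520.8  -8.3  64.4] yawx 84.04 w 21.3 F [-2.3 -0.8  8. ] T [0.09 0.47 0.31] ff 40.6 j [ 0.57  0.59 -0.78  1.98  0.58  0.8  -0.64]
```

Request:
send_rows --pt "0 0 0 -0.02 0" --pt "0 0 0 -0.038 0" --pt "0 0 0 -0.038 0" --pt "0 0 0 -0.038 0"

```text
time: 52.12
tcp_pos: [520.7, -8.4, 64.4]
tcp_rot: [0.729, 0.684, 0.0, 0.001]
wrist_force: [-2.4, 1.0, 9.0]
width: 21.1
finger_force: 40.7
```

```bash
python3 - <<'E'
from h import *
s=st()
E
```

```text
t 52.12 tcp [520.7  -8.4  64.4] yawx 86.32 w 21.1 F [-2.4  1.   9. ] T [0.1  0.58 0.22] ff 40.7 j [ 0.58  0.6  -0.78  1.98  0.59  0.8  -0.6 ]
```

Request:
send_rows --pt "0 0 0 0 0.42" --pt "0 0 0 0 0.42" --pt "0 0 0 0 0.42" --pt "0 0 -0.1 0 0.42" --pt "0 0 -0.3 0 0.42" --pt "0 0 -0.55 0 0.42" --pt "0 0 -0.8 0 0.42" --pt "0 0 -0.95 0 0.42" --pt "0 0 -0.95 0 0.42"

```text
time: 52.87
tcp_pos: [522.0, -8.1, 210.2]
tcp_rot: [0.73, 0.684, 0.002, 0.003]
wrist_force: [0.1, -0.3, 0.2]
width: 35.9
finger_force: 0.0
```

```bash
python3 - <<'E'
from h import *
s=st(); shot("wrist","w_r3"); noz("w_r3"); heads("w_r3",z0=90)
p,d,i=load("w_r3"); w=wmap(d,i)
# white marks on base, seen in the same picture: brightness on z~8 plane
g=p.astype(int).min(2); S=(d>0)&(w[...,2]<14)&(w[...,1]>18)&(w[...,1]<55)&(np.abs(w[...,0]-520)<85)&(g>g[(w[...,2]<14)&(d>0)].mean()+35)
n,l,stt,c=cv2.connectedComponentsWithStats(S.astype(np.uint8))
for k in range(1,n):
    if stt[k,4]>12: q=w[l==k]; print("mark",q.mean(0).round(1),q.min(0).round(1),q.max(0).round(1))
E
```

```text
t 52.87 tcp [522.   -8.1 210.2] yawx 86.3 w 35.9 F [ 0.1 -0.3  0.2] T [-0.03 -0.05  0.01] ff 0.0 j [ 0.73  0.39 -0.95  1.87  0.37  1.06 -0.43]
w_r3 (579.7, -12.3) 268 heading 89.1 centre at tip -0.3
w_r3 (520.1, -8.4) 264 heading 90.2 centre at tip -0.2
w_r3 (460.4, -4.6) 266 heading 88.5 centre at tip 1.0
head [519.7  -8.4] [21.5 21.5] ang 0.0 mean [519.8  -8.4] 575
head [579.1 -12. ] [21.1 21.5] ang 0.3 mean [579. -12.] 580
head [461.2  -4.7] [20.8 22.2] ang 86.2 mean [461.1  -4.6] 584
mark [583.1  32.8   7.8] [580.1  22.9   5.9] [585.8  41.3   9.6]
```

```bash
python3 - <<'E'
from h import *
print(workorder.finish_job())
E
```

```text
the job is handed in; nothing more can be done
None
```

The job is handed in: both dust plugs are in the tray, the matching cover plate (plate_cross) is seated flat over both pins, and all three elbows are in their ports, stiff and flush. When released, each nozzle sprang back to about 3–4° short of its white mark. Re-tightening one did not change that, so I left them there.

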